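Charge the bench tumbler, clamp its lid and start it

ROBOT

A 6-joint arm with a two-finger parallel gripper is mounted at the origin on a cart in front of the work surface, level with it; the furniture and walls round the work are solid. World frame = base frame: x ahead of the robot, y to its left, z up, the work surface at z = 0. Lengths are in m, angles in rad, forces in N, time in s.
With the tool pointing down it reaches from about 0.275 to 0.75 m from the base axis. Payload 10.2 kg.
Tool frame: the origin (TCP) lies midway between the tips of the shut fingers; the grasp point (between the pads) lies bot.grip_depth behind it (bot.grip_depth is the distance from the TCP to the grasp point, in m); z points along the fingers, y is the direction in which the jaws open and shut (so a half turn about z gives the same grasp; the last joint's range is limited). The gripper opens to 88 mm and grips with 3 to 60 N. Pads are 18 mm wide; open, the fingers measure 123 mm over their backs; the gripper's body (75 mm by 187 mm) begins 45 mm behind the grasp point.
Start: joints at [-1.403, 0.313, 1.498, -0, 1.331, -0.223], TCP at [0.2, -0.485, 0.239] pointing down, gripper open.
Joint ranges: [-2.94, 2.94], [-0.97, 2.17], [0.19, 2.56], [-1.23, 4.37], [0.02, 3.11], [-2.88, 2.88]. Speed limits (rad/s): [2.39, 2.39, 3.01, 3.14, 3.14, 3.14].

INTERFACE

Orientations are given as a 3x3 rotation matrix whose columns are the frame's x, y, z axes.
In Python, from rig import bot gives the robot as it stands. The module is installed in compiled form; this text tells all that it offers.
- The arm moves only by the tool play_rows, never from a script. Its argument "steps" is text: rows parted by semicolons, each of 7 numbers parted by spaces: the shift along the tool's x, y, z in m, then the turn, a rotation vector about the tool's x, y, z in rad, then the closure, from -1 (fully open) to 1 (shut), so that 0 is half open. In form: x y z wx wy wz fingers; .... A call has 1 to 5 rows; each row shifts and turns the pose as measured when the row begins, along the tool's axes as they then stand; what a row does not reach is not made up. A row lasts 1/12 s, in which the tool goes at most 41.7 mm and 7.16 degrees, less where a joint would pass 70% of its speed; a pose out of reach is approached as far as the arm can. A call with a gripper value outside its range is refused whole. The fingers move at their own pace and stop on an object; "force" is the grip in N (left out, the last holds). Time passes only in rows, so rows that do not move let the fingers close. It gives the time, the measured TCP pose, the force and the opening at its end, in the units of the state.
- bot.state(): the state, without advancing time (a new reading comes with each control period).
- bot.grab_frame(name): name is "scene" or "top" or "wrist"; returns a dict with "pixels" (480x640x3 uint8, red, green, blue), "K" (3x3 intrinsics, pixels), "dist_coeffs" ([k1, k2, p1, p2, k3] as OpenCV has them; the pictures are not rectified), "position" and "attitude" of the camera in the world. Camera axes: x right, y down, z forward; pixel columns grow to the right and rows downward; lengths in m; the calibration is good to about 2 mm. A picture is of the moment at which its call begins. There is no depth.
- bot.finish_job(): hands the job in, once; it reports no verdict.
Trained networks look in a picture, given as the dict that the camera call returned (one of the last four; its "shot" number tells which), for a name from the list of things; names that differ only in an ending like _2 or _b are one class to them, and where a whole thing is asked for, a point or a joint stands for the part that bears it (a point fixed in the world has none). Each returns a list of dicts, best first, with "p" (0 to 1); they miss things now and then, are a little off and sometimes report something else, mostly with a low value. They report only what shows in the picture. A call takes as long as a camera call. They do not tell look-alikes from the thing itself.
- bot.find_in(thing, picture): "centre" ([column, row] in pixels, amid what is visible of it).
- bot.pinpoint(thing, picture): "centre" ([column, row] in pixels: a listed point, or the origin of a listed thing).
The state is a dict: "time": time; "qpos": joint angles; "joint_vel": joint speeds; "tau": joint torques, N m; "eef_pos": TCP position; "tool_rot": TCP orientation; "contact_force": force on the tool from outside, world axes, zero at the start; "wrist_torque": the same for the moment, N m; "opening": finger opening in m.
Only numpy, scipy, OpenCV 4.12 (cv2) and the standard library are available. Lean on these libraries where they do the work, as an engineer would, in place of code of your own. Each camera call takes 0.05 s, during which the arm holds its last target. There are 200 camera calls.

TASK

Put every short sawn length of aluminium profile into the bowl of the tumbler; then lower the lid over the wing nut so that it sits fully home on the bowl, and spin the wing nut clockwise down its stud until it is snug on the lid. Last, turn the timer knob clockwise until it clicks past its detent, and leave everything let go; do not disturb the screwdriver, tapes and long offcut on the bench.

Things in the scene. Friction and masses are not known exactly. Their poses are not given: they have to be found in the camera images.
- piece1: short sawn length of silvery slotted aluminium profile, 75 x 25 x 25 mm (x, y, z), 0.11 kg; lies on the bench; origin at the centre of its underside, x along its length. Two or three of the three pieces are there; an absent one reads None from the start (so does one in the fingers)
- piece2: short sawn length of silvery slotted aluminium profile, 75 x 25 x 25 mm (x, y, z), 0.11 kg; lies on the bench; origin at the centre of its underside, x along its length. Two or three of the three pieces are there; an absent one reads None from the start (so does one in the fingers)
- piece3: short sawn length of silvery slotted aluminium profile, 75 x 25 x 25 mm (x, y, z), 0.11 kg; lies on the bench; origin at the centre of its underside, x along its length. Two or three of the three pieces are there; an absent one reads None from the start (so does one in the fingers)
- tumbler: fixed bench tumbler: round foot, open round bowl. Origin on the bench under the bowl's centre, z up. Bowl floor at z = 40 mm, rim at z = 85 mm; outside 184 mm across at the rim, wall 4 mm, inside 152 mm at the floor, 176 mm at the rim. In the middle a post 24 mm thick up to z = 62 mm, then a stud 10 mm thick up to 135 mm with the wing nut, which cannot come off
- bowl_rim (a point): centre of the bowl's mouth, level with the rim (z = 85 mm over the bench)
- wing_nut (a joint): turn of the wing nut in rad, 0 at the top of its thread, growing clockwise seen from above; it sinks 16 mm a turn (2.55 mm a rad). Starts at 0 to 0.3. With the lid seated it meets the lid at about 4.7 to 4.8 and stiffens; turned with 0.4 to 0.7 N m it is snug, at about 5.0 to 5.25 (the fingers then run 0.05 to 0.2 rad ahead of it). Until then it takes 0.03 N m and stays where it is left
- wing_nut_mid (a point): middle of the wing nut, an upright steel blade with two wings, 50 mm long (along this frame's y), 10 mm thick (x), 26 mm high; the point is on the stud axis, 13 mm over the lower edge and 13 mm under the top. At the top of its thread the lower edge is 106 mm over the bench
- lid: loose round aluminium lid, 188 mm across, 0.22 kg, lying tabs down. Origin on its axis, at the foot of its four tabs, which go inside the rim (80 to 85 mm from the axis). Plate from z = 6 to 11 mm: seated, the origin is 6 mm below the rim. The square raised middle (top at z = 15 mm) has a slot 60 mm long (y), 22 mm wide (x): the nut passes with its wings along it
- lid_grip (a point): point in the lid's upright black rib, the place to lift it by, at x = 61 mm, z = 50 mm of the lid; the rib is 30 mm long (lid x, from x = 46 to 76 mm), 12 mm thick (lid y) and reaches from z = 10 to z = 60 mm of the lid
- knob (a joint): turn of the timer knob in rad: 0 off, growing clockwise seen from above to its stop at 1.2. A snap-over detent holds it at 0 with 0.24 N m, falling to nothing at 0.6; past 0.6 it snaps on by itself to 1.2 and is held there
- knob_mid (a point): middle of the bar grip of the timer knob, on its axis, 69 mm over the bench: a black bar 40 mm long (along this frame's x), 12 mm thick (y), 28 mm high (51 to 79 mm over the bench) on a disc 42 mm across whose top is at 52 mm; it stands on a fixed grey box 80 x 80 x 45 mm
- profile_offcut: bystander: long aluminium profile offcut, 20 x 160 x 20 mm, not for the tumbler
- masking_tape: bystander: roll of masking tape lying flat, 96 mm across, 25 mm high
- black_tape: bystander: roll of black tape lying flat, 60 mm across, 19 mm high
- driver: bystander: screwdriver with a green handle, 172 mm long (y), 30 mm high
Things that resemble listed ones, but are neither listed nor needed, are in the scene too. What is shaped like the piece2 but blue or green is not meant.

How it is judged:
By the outcome, as a careful person would: the job done as asked, in the order asked, and still so for the second after the job is handed in, with the robot touching nothing.
Of piece1, piece2, piece3 only 2 to 3 are there at a start; the rules pass over those that are not, and their reading is None.
At some moment in a run one of piece1, piece2, piece3 may be knocked a few centimetres aside while the robot is not near it.
Once in a run the grip may slacken for a moment while it holds something.
It also fails if it takes over 210 s, if anything falls off the work surface, if the arm or the gripper's body presses on something with over 40 N, if the wrist force passes 120 N, or if a joint passes its speed limit or range.

## Working session

There is one attempt and no reset: what is moved stays moved. The work goes in short steps, Python scripts to look and compute and a tool call to move; the robot and the scene stay as the last step left them, time stands still between calls to the robot, and variables do not carry over. Pictures are saved under pics/ and viewed, about 12 in all and at most 16, crops included, and the job is handed in when it is done.

Besides the shell and the picture viewer there is one more tool, called after "Request:" as name(argument=value, ...), one argument or row to a line, values as JSON. play_rows: Moves the arm, as the interface text tells. Its arguments: {"type":"object","properties":{"steps":{"type":"string"},"force":{"type":"number"}},"required":["steps"]}

```bash
mkdir -p pics; cat > h.py <<'E'
from rig import bot
import numpy as np, cv2
def save(f,name,crop=None,scale=1):
    im=f["pixels"][:,:,::-1]
    if crop: im=im[crop[1]:crop[3],crop[0]:crop[2]]
    if scale!=1: im=cv2.resize(im,None,fx=scale,fy=scale,interpolation=cv2.INTER_CUBIC)
    cv2.imwrite("pics/"+name,im)
def ray(f,px):
    u=cv2.undistortPoints(np.array([[px]],float),np.array(f["K"],float),np.array(f["dist_coeffs"],float))[0,0]
    d=np.array(f["attitude"])@np.array([u[0],u[1],1.0]); return np.array(f["position"],float),d/np.linalg.norm(d)
def atz(f,px,z):
    o,d=ray(f,px); return o+d*(z-o[2])/d[2]
def tri(rs):
    A=0;b=0
    for o,d in rs:
        P=np.eye(3)-np.outer(d,d);A=A+P;b=b+P@o
    x=np.linalg.solve(A,b); return x,[float(np.linalg.norm((np.eye(3)-np.outer(d,d))@(x-o))) for o,d in rs]
def proj(f,X):
    R=np.array(f["attitude"]).T; t=-R@np.array(f["position"])
    return cv2.projectPoints(np.array(X,float).reshape(-1,1,3),cv2.Rodrigues(R)[0],t,np.array(f["K"],float),np.array(f["dist_coeffs"],float))[0][:,0]
def st():
    s=bot.state(); r=lambda k:np.round(s[k],4).tolist()
    print("t",round(s["time"],2),"pos",r("eef_pos"),"open",round(s["opening"],4),"F",np.round(s["contact_force"],1).tolist(),"M",np.round(s["wrist_torque"],2).tolist(),"q",np.round(s["qpos"],3).tolist());return s
E
python3 - <<'E'
from h import *
s=st(); print(np.round(s["tool_rot"],3).tolist(), bot.grip_depth)
a=bot.grab_frame("scene"); b=bot.grab_frame("top"); 
for n,f in(("scene",a),("top",b)):
    save(f,n+"0.png"); print(n,np.round(f["position"],3).tolist(),np.round(f["attitude"],2).tolist())
for t in ["piece1","tumbler","bowl_rim","wing_nut_mid","lid","lid_grip","knob_mid","profile_offcut","masking_tape","black_tape","driver"]:
    for n,f in(("scene",a),("top",b)):
        print(t,n,[(np.round(d["centre"]).tolist(),round(d["p"],2)) for d in bot.pinpoint(t,f)[:6]])
E
```

```text
t 0.0 pos [0.1999, -0.4852, 0.2382] open 0.0884 F [0.4, 0.1, -0.4] M [0.01, -0.03, 0.02] q [-1.403, 0.313, 1.498, -0.0, 1.331, -0.223]
[[0.925, 0.381, -0.0], [0.381, -0.925, 0.001], [0.0, -0.001, -1.0]] 0.0187
scene [-0.137, 0.751, 0.989] [[-0.6, -0.57, 0.56], [-0.8, 0.44, -0.42], [-0.01, -0.7, -0.72]]
top [0.485, 0.225, 1.046] [[-0.0, -1.0, 0.06], [-1.0, 0.0, -0.0], [0.0, -0.06, -1.0]]
piece1 scene [([254.0, 316.0], 0.85), ([304.0, 296.0], 0.82), ([316.0, 330.0], 0.79), ([286.0, 261.0], 0.54)]
piece1 top [([240.0, 246.0], 0.85), ([279.0, 303.0], 0.77), ([310.0, 200.0], 0.76), ([295.0, 256.0], 0.57)]
tumbler scene [([410.0, 225.0], 0.79)]
tumbler top [([470.0, 245.0], 0.61)]
bowl_rim scene [([316.0, 330.0], 0.45)]
bowl_rim top [([480.0, 242.0], 0.6)]
wing_nut_mid scene [([414.0, 190.0], 0.57)]
wing_nut_mid top [([384.0, 185.0], 0.59), ([488.0, 238.0], 0.58)]
lid scene [([212.0, 380.0], 0.67), ([366.0, 283.0], 0.6)]
lid top [([362.0, 282.0], 0.59), ([188.0, 226.0], 0.52)]
lid_grip scene [([352.0, 259.0], 0.89)]
lid_grip top [([365.0, 257.0], 0.7)]
knob_mid scene [([412.0, 193.0], 0.62), ([325.0, 213.0], 0.45)]
knob_mid top [([385.0, 189.0], 0.58)]
profile_offcut scene [([230.0, 284.0], 0.81)]
profile_offcut top [([241.0, 192.0], 0.87)]
masking_tape scene [([210.0, 382.0], 0.75)]
masking_tape top [([166.0, 289.0], 0.83), ([471.0, 244.0], 0.57)]
black_tape scene [([200.0, 329.0], 0.77), ([367.0, 284.0], 0.48)]
black_tape top [([189.0, 224.0], 0.58)]
driver scene [([246.0, 246.0], 0.82)]
driver top [([287.0, 154.0], 0.62)]
```

View pics/top0.png

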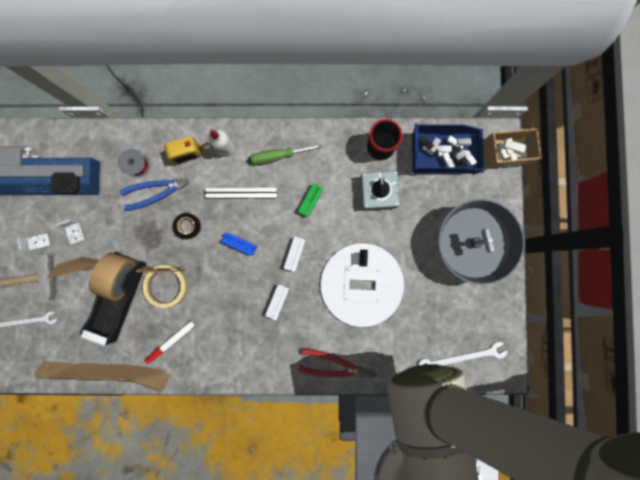

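View pics/scene0.png

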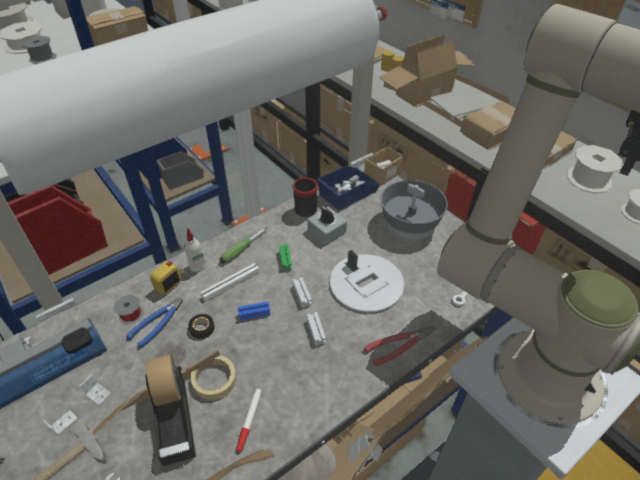

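Top view: the silvery pieces are at (295,254) and (276,302). Look-alikes are blue (238,243), green (310,200), the long offcut (241,192) and the small bits in the trays (450,150) and (512,150). The lid is at (362,284), the knob at (380,188), and the tumbler at (481,241) with its nut. Next I'll check the choice in a close crop.

```bash
python3 - <<'E'
from h import *
a=bot.grab_frame("scene"); b=bot.grab_frame("top")
c1=cv2.resize(b["pixels"][110:330,220:540,::-1],None,fx=2.4,fy=2.4,interpolation=cv2.INTER_CUBIC)
cv2.imwrite("pics/crop1.png",c1)
# segment bright silvery pieces
g=cv2.cvtColor(b["pixels"],cv2.COLOR_RGB2HSV)
m=((g[:,:,2]>165)&(g[:,:,1]<60)).astype(np.uint8)
m[:, :255]=0; m[:,318:]=0; m[:225]=0;m[330:]=0
n,l,s,c=cv2.connectedComponentsWithStats(m)
for i in range(1,n):
    if s[i,4]>60:
        r=cv2.minAreaRect(np.argwhere(l==i)[:,::-1].astype(np.float32)); bx=cv2.boxPoints(r)
        P=[atz(b,p,0.025) for p in bx]; cc=atz(b,r[0],0.025)
        e=[P[1]-P[0],P[2]-P[1]]; e.sort(key=np.linalg.norm)
        print(np.round(r[0],1),"c",np.round(cc,4),"L",np.linalg.norm(e[1]).round(4),"W",np.linalg.norm(e[0]).round(4),"ang",np.degrees(np.arctan2(e[1][1],e[1][0])).round(1))
for t in ["wing_nut_mid","lid_grip","knob_mid","lid","tumbler","piece1"]:
    A=bot.pinpoint(t,a);B=bot.pinpoint(t,b)
    out=[]
    for x in A:
        for y in B:
            X,res=tri([ray(a,x["centre"]),ray(b,y["centre"])])
            if max(res)<.012: out.append((round(x["p"],2),round(y["p"],2),X.round(4).tolist(),np.round(max(res),4)))
    print(t,out)
E
```

```text
[296.1 251.6] c [0.518 0.293 0.025] L 0.0883 W 0.0335 ang -16.4
[277.  301.9] c [0.4063 0.335  0.025 ] L 0.0789 W 0.0286 ang -22.2
wing_nut_mid [(0.59, 0.64, [0.5434, -0.1058, 0.1172], np.float64(0.0016))]
lid_grip [(0.71, 0.62, [0.4981, 0.1451, 0.0512], np.float64(0.0009))]
knob_mid [(0.69, 0.58, [0.6592, 0.1065, 0.0663], np.float64(0.0035)), (0.28, 0.35, [0.5137, 0.3005, -0.0096], np.float64(0.0006))]
lid [(0.63, 0.93, [0.4496, 0.1442, -0.0099], np.float64(0.0022))]
tumbler [(0.76, 0.65, [0.5373, -0.1069, -0.0057], np.float64(0.0011))]
piece1 [(0.96, 0.76, [0.5389, 0.4235, -0.0078], np.float64(0.0042)), (0.82, 0.8, [0.5122, 0.2988, -0.0028], np.float64(0.0002)), (0.72, 0.85, [0.4137, 0.332, -0.0046], np.float64(0.0005)), (0.56, 0.64, [0.637, 0.2594, -0.0026], np.float64(0.005))]
```

View pics/crop1.png

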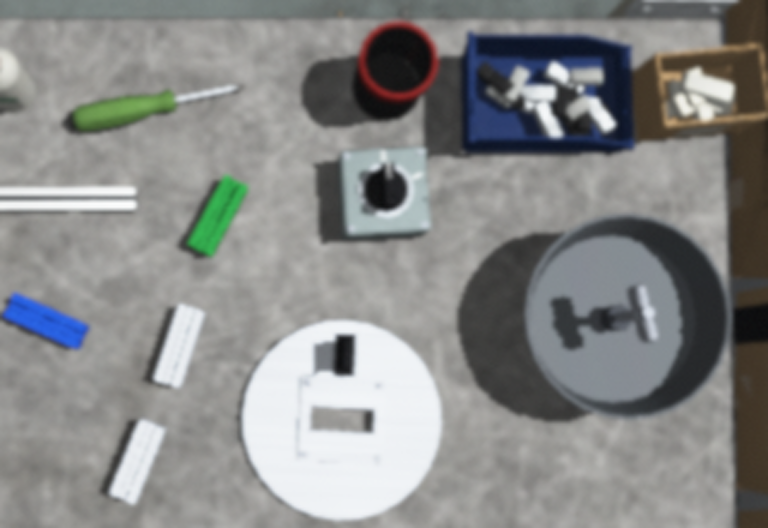

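The crop confirms it: the two silvery pieces are at crop (178,346) and (137,461). The blue and green ones are decoys, and the tray bits are clutter. There are two pieces, so the third is absent. I'll move over there with a wrist look on the way.

```bash
cat >> h.py <<'E'
from scipy.spatial.transform import Rotation as Rn
def down(yaw): # tool x at world yaw, z down
    c,s=np.cos(yaw),np.sin(yaw); return np.array([[c,s,0],[s,-c,0],[0,0,-1.0]])
def plan(pos,yaw=None,step=.04,rs=.12,fing=-1,start=None,R0=None):
    s=bot.state(); p=np.array(s["eef_pos"] if start is None else start); R=np.array(s["tool_rot"] if R0 is None else R0)
    T=R if yaw is None else down(yaw)
    rv=Rn.from_matrix(R.T@T).as_rotvec(); d=np.array(pos)-p
    n=int(max(1,np.ceil(np.linalg.norm(d)/step),np.ceil(np.linalg.norm(rv)/rs)))
    rows=[]
    for i in range(n):
        l=R.T@d/n; rows.append(" ".join(f"{v:.4f}".rstrip('0').rstrip('.') for v in [*l,*(rv/n)])+f" {fing}")
        R=R@Rn.from_rotvec(rv/n).as_matrix()
    for i in range(0,n,5): print("; ".join(rows[i:i+5]).replace("-0 ","0 "))
    return np.array(pos),R
E
python3 - <<'E'
from h import *
p,R=plan([.42,-.12,.30],np.radians(0))
print()
plan([.40,.24,.30],np.radians(-20),start=p,R0=R)
E
```

```text
0.0311 -0.0231 -0.0056 0 0 0.0355 -1; 0.0303 -0.0242 -0.0056 0 0 0.0355 -1; 0.0294 -0.0252 -0.0056 0 0 0.0355 -1; 0.0285 -0.0263 -0.0056 0 0 0.0355 -1; 0.0276 -0.0273 -0.0056 0 0 0.0355 -1
0.0266 -0.0282 -0.0056 0 0 0.0355 -1; 0.0256 -0.0292 -0.0056 0 0 0.0355 -1; 0.0245 -0.0301 -0.0056 0 0 0.0355 -1; 0.0234 -0.0309 -0.0056 0 0 0.0355 -1; 0.0223 -0.0317 -0.0056 0 0 0.0355 -1
0.0212 -0.0325 -0.0056 0 0 0.0355 -1

-0.002 -0.036 0 0 0 0.0349 -1; -0.0033 -0.0359 0 0 0 0.0349 -1; -0.0045 -0.0358 0 0 0 0.0349 -1; -0.0058 -0.0356 0 0 0 0.0349 -1; -0.007 -0.0354 0 0 0 0.0349 -1
-0.0082 -0.0351 0 0 0 0.0349 -1; -0.0094 -0.0348 0 0 0 0.0349 -1; -0.0106 -0.0344 0 0 0 0.0349 -1; -0.0118 -0.0341 0 0 0 0.0349 -1; -0.013 -0.0336 0 0 0 0.0349 -1
```

Request:
play_rows(
  steps="0.031 -0.023 -0.006 0 0 0.036 -1; 0.030 -0.024 -0.006 0 0 0.036 -1; 0.029 -0.025 -0.006 0 0 0.036 -1; 0.028 -0.026 -0.006 0 0 0.036 -1; 0.027 -0.027 -0.006 0 0 0.036 -1",
  force=40,
)

```text
time: 2.32
eef_pos: [0.2987, -0.3196, 0.2673]
tool_rot: [[0.981, 0.193, -0.001], [0.193, -0.981, 0.003], [-0.001, -0.003, -1.0]]
contact_force: [0.5, -0.2, 0.0]
opening: 0.0881
```

Request:
play_rows(
  steps="0.027 -0.028 -0.006 0 0 0.036 -1; 0.026 -0.029 -0.006 0 0 0.036 -1; 0.025 -0.030 -0.006 0 0 0.036 -1; 0.023 -0.031 -0.006 0 0 0.036 -1; 0.022 -0.032 -0.006 0 0 0.036 -1",
)

```text
time: 2.73
eef_pos: [0.4062, -0.1469, 0.3001]
tool_rot: [[1.0, 0.002, 0.001], [0.002, -1.0, 0.001], [0.001, -0.001, -1.0]]
contact_force: [0.3, -0.3, -0.4]
opening: 0.0881
```

```bash
python3 - <<'E'
from h import *
s=st();print(np.round(s["tool_rot"],3).tolist())
f=bot.grab_frame("wrist"); save(f,"w1.png")
R=np.array(s["tool_rot"]);print("cam in tool",np.round(R.T@(np.array(f["position"])-s["eef_pos"]),4),np.round(R.T@np.array(f["attitude"]),3).tolist())
for t in ["wing_nut_mid","bowl_rim","tumbler"]: print(t,[(np.round(d["centre"]).tolist(),round(d["p"],2)) for d in bot.pinpoint(t,f)[:4]])
plan([.40,.24,.30],np.radians(-20))
E
```

```text
t 2.73 pos [0.4062, -0.1469, 0.3001] open 0.0881 F [0.3, -0.3, -0.4] M [0.02, 0.03, 0.01] q [-0.62, 0.062, 1.642, 0.001, 1.438, 0.948]
[[1.0, 0.002, 0.001], [0.002, -1.0, 0.001], [0.001, -0.001, -1.0]]
cam in tool [ 6.680e-02  1.000e-04 -1.449e-01] [[0.001, -0.967, -0.256], [1.0, 0.001, -0.001], [0.001, -0.256, 0.967]]
wing_nut_mid [([257.0, 34.0], 0.61)]
bowl_rim [([260.0, 46.0], 0.72)]
tumbler [([271.0, 63.0], 0.77)]
-0.0003 -0.0388 0 -0.0001 0 0.0356 -1; -0.0017 -0.0388 0 -0.0001 0 0.0356 -1; -0.0031 -0.0387 0 -0.0001 0 0.0356 -1; -0.0045 -0.0386 0 -0.0001 0 0.0356 -1; -0.0058 -0.0384 0 -0.0001 0 0.0356 -1
-0.0072 -0.0382 0 -0.0001 0 0.0356 -1; -0.0085 -0.0379 0 -0.0001 0 0.0356 -1; -0.0099 -0.0375 0 -0.0001 0 0.0356 -1; -0.0112 -0.0372 0 -0.0001 0 0.0356 -1; -0.0125 -0.0368 0 -0.0001 0 0.0356 -1
```

Request:
play_rows(
  steps="0 -0.039 0 0 0 0.036 -1; -0.002 -0.039 0 0 0 0.036 -1; -0.003 -0.039 0 0 0 0.036 -1; -0.004 -0.039 0 0 0 0.036 -1; -0.006 -0.038 0 0 0 0.036 -1",
)

```text
time: 3.35
eef_pos: [0.4035, 0.0415, 0.2974]
tool_rot: [[0.98, -0.199, -0.004], [-0.199, -0.98, -0.0], [-0.003, 0.001, -1.0]]
contact_force: [1.1, -0.8, 0.0]
opening: 0.0878
```

Request:
play_rows(
  steps="-0.007 -0.038 0 0 0 0.036 -1; -0.008 -0.038 0 0 0 0.036 -1; -0.010 -0.038 0 0 0 0.036 -1; -0.011 -0.037 0 0 0 0.036 -1; -0.012 -0.037 0 0 0 0.036 -1",
)

```text
time: 3.77
eef_pos: [0.4095, 0.2376, 0.2965]
tool_rot: [[0.92, -0.392, -0.004], [-0.392, -0.92, -0.002], [-0.003, 0.003, -1.0]]
contact_force: [0.7, -0.4, 0.4]
opening: 0.088
```

Request:
play_rows(
  steps="0.02 -0.02 0 0 0 0 -1; 0.02 -0.02 0 0 0 0 -1; 0 0 0 0 0 0 -1; 0 0 0 0 0 0 -1",
)

```text
time: 4.1
eef_pos: [0.4649, 0.261, 0.2938]
tool_rot: [[0.92, -0.392, -0.007], [-0.392, -0.92, -0.002], [-0.006, 0.005, -1.0]]
contact_force: [-0.1, -0.4, -0.0]
opening: 0.0882
```

```bash
cat >> h.py <<'E'
def pts(f,things):
    for t in things: print(t,[(np.round(d["centre"]).tolist(),round(d["p"],2)) for d in bot.pinpoint(t,f)[:5]])
def silver(f,z=.025):
    g=cv2.cvtColor(f["pixels"],cv2.COLOR_RGB2HSV)
    m=((g[:,:,2]>165)&(g[:,:,1]<60)).astype(np.uint8); m=cv2.morphologyEx(m,cv2.MORPH_CLOSE,np.ones((9,9)))
    n,l,s,c=cv2.connectedComponentsWithStats(m)
    for i in range(1,n):
        if s[i,4]<150: continue
        r=cv2.minAreaRect(np.argwhere(l==i)[:,::-1].astype(np.float32)); bx=cv2.boxPoints(r)
        P=[atz(f,p,z) for p in bx]; e=[P[1]-P[0],P[2]-P[1]]; e.sort(key=np.linalg.norm)
        L,W=np.linalg.norm(e[1]),np.linalg.norm(e[0])
        if .05<L<.12 and .015<W<.05: print("silver",np.round(r[0]),atz(f,r[0],z).round(4),"L,W",L.round(3),W.round(3),"ang",np.degrees(np.arctan2(e[1][1],e[1][0])).round(1))
E
python3 - <<'E'
from h import *
st()
f=bot.grab_frame("wrist"); save(f,"w2.png")
pts(f,["piece1","lid","lid_grip"]); silver(f)
for d in bot.pinpoint("piece1",f)[:5]: print(atz(f,d["centre"],0).round(4))
E
```

```text
t 4.1 pos [0.4649, 0.261, 0.2938] open 0.0882 F [-0.1, -0.4, -0.0] M [0.01, -0.02, -0.03] q [0.292, 0.302, 1.369, -0.0, 1.478, 2.266]
piece1 [([244.0, 33.0], 0.93), ([269.0, 273.0], 0.84), ([146.0, 188.0], 0.71), ([263.0, 161.0], 0.62)]
lid [([423.0, 166.0], 0.65)]
lid_grip [([422.0, 107.0], 0.59)]
silver [260. 165.] [0.516  0.2973 0.025 ] L,W 0.075 0.026 ang 162.0
silver [618. 260.] [ 0.2802 -0.01    0.025 ] L,W 0.075 0.035 ang -71.8
silver [270. 275.] [0.411  0.3345 0.025 ] L,W 0.078 0.025 ang 158.0
[0.6364 0.2627 0.    ]
[0.4065 0.3408 0.    ]
[0.5418 0.4202 0.    ]
[0.5182 0.2968 0.    ]
```

View pics/w2.png

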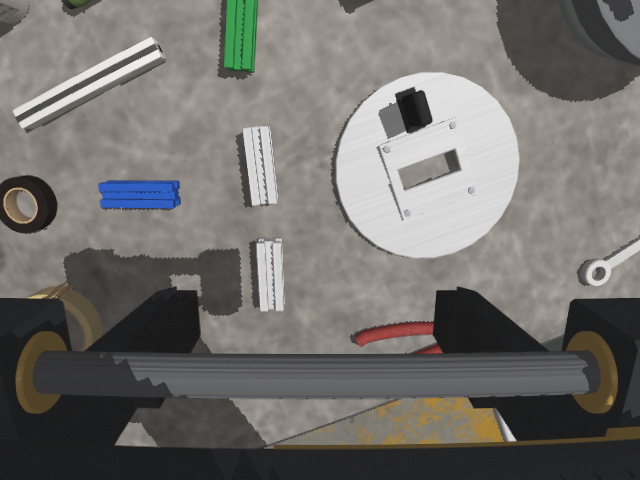

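```bash
python3 - <<'E'
from h import *
p,R=plan([.516,.297,.09],np.radians(-18))
plan([.516,.297,.008],np.radians(-18),start=p,R0=R,step=.03)
E
```

```text
0.0058 -0.009 0.0341 0.0005 0.0008 -0.0148 -1; 0.0059 -0.0089 0.0341 0.0005 0.0008 -0.0148 -1; 0.006 -0.0088 0.0341 0.0005 0.0008 -0.0148 -1; 0.0061 -0.0087 0.0341 0.0005 0.0008 -0.0148 -1; 0.0062 -0.0086 0.0342 0.0005 0.0008 -0.0148 -1
0.0063 -0.0085 0.0342 0.0005 0.0008 -0.0148 -1
0 0 0.0273 0 0 0 -1; 0 0 0.0273 0 0 0 -1; 0 0 0.0273 0 0 0 -1
```

Request:
play_rows(
  steps="0.006 -0.009 0.034 0.0005 0.001 -0.015 -1; 0.006 -0.009 0.034 0.0005 0.001 -0.015 -1; 0.006 -0.009 0.034 0.0005 0.001 -0.015 -1; 0.006 -0.009 0.034 0.0005 0.001 -0.015 -1; 0.006 -0.0085 0.034 0.0005 0.001 -0.015 -1",
)

```text
time: 4.77
eef_pos: [0.5118, 0.2913, 0.131]
tool_rot: [[0.947, -0.322, 0.022], [-0.322, -0.947, 0.006], [0.019, -0.012, -1.0]]
contact_force: [0.9, -0.2, 1.0]
opening: 0.0877
```

Request:
play_rows(
  steps="0.006 -0.0085 0.034 0.0005 0.001 -0.015 -1; 0 0 0 0 0 0 -1",
)

```text
time: 4.93
eef_pos: [0.5191, 0.2965, 0.0903]
tool_rot: [[0.952, -0.307, 0.015], [-0.307, -0.952, 0.003], [0.013, -0.007, -1.0]]
contact_force: [-0.5, 0.7, -0.8]
opening: 0.0881
```

```bash
python3 - <<'E'
from h import *
s=st()
f=bot.grab_frame("wrist"); silver(f)
plan([.516,.297,.008],np.radians(-18),step=.03)
E
```

```text
t 4.93 pos [0.5191, 0.2965, 0.0903] open 0.0881 F [-0.5, 0.7, -0.8] M [0.03, 0.02, -0.05] q [0.324, 0.61, 1.456, -0.002, 1.061, 2.208]
silver [69. 52.] [0.6569 0.378  0.025 ] L,W 0.088 0.031 ang -93.3
silver [502.  62.] [0.588  0.1831 0.025 ] L,W 0.062 0.038 ang -170.4
-0.0017 0.0006 0.0286 -0.0032 -0.0055 0.0005 -1; -0.0016 0.0005 0.0286 -0.0032 -0.0055 0.0005 -1; -0.0014 0.0004 0.0286 -0.0032 -0.0055 0.0005 -1
```

Request:
play_rows(
  steps="-0.0017 0.0005 0.0286 -0.0032 -0.0055 0 -1; -0.0015 0.0005 0.0286 -0.0032 -0.0055 0 -1; -0.0013 0.0005 0.0275 -0.0032 -0.0055 0 -1; 0 0 0 0 0 0 1; 0 0 0 0 0 0 1",
)

```text
time: 5.4
eef_pos: [0.5211, 0.2971, 0.0213]
tool_rot: [[0.951, -0.31, 0.018], [-0.31, -0.951, 0.006], [0.015, -0.011, -1.0]]
contact_force: [-0.2, -0.3, 1.1]
opening: 0.0771
```

Request:
play_rows(
  steps="0 0 0 0 0 0 1; 0 0 0 0 0 0 1; 0 0 0 0 0 0 1; 0 0 0 0 0 0 1; 0 0 0 0 0 0 1",
)

```text
time: 5.82
eef_pos: [0.525, 0.2981, 0.0321]
tool_rot: [[0.95, -0.31, 0.032], [-0.311, -0.95, 0.01], [0.027, -0.02, -0.999]]
contact_force: [0.1, -0.3, -0.1]
opening: 0.0437
```

Request:
play_rows(
  steps="0 0 0 0 0 0 1; 0 0 -0.03 0 0 0 1; 0 0 -0.04 0 0 0 1; 0 0 -0.04 0 0 0 1; 0 0 -0.04 0 0 0 1",
)

```text
time: 6.23
eef_pos: [0.5166, 0.2952, 0.1793]
tool_rot: [[0.95, -0.311, 0.015], [-0.311, -0.95, 0.005], [0.013, -0.009, -1.0]]
contact_force: [1.0, -0.2, -0.4]
opening: 0.0103
```

```bash
python3 - <<'E'
from h import *
s=st();print(np.round(s["tool_rot"],3).tolist())
b=bot.grab_frame("top");a=bot.grab_frame("scene")
# nut: crop for orientation
save(b,"nut1.png",(430,190,535,290),6)
for t in ["wing_nut_mid","bowl_rim","lid_grip","lid"]:
    for n,f in(("top",b),("scene",a)):
        print(t,n,[(np.round(d["centre"],1).tolist(),round(d["p"],2)) for d in bot.pinpoint(t,f)[:3]])
E
```

```text
t 6.23 pos [0.5166, 0.2952, 0.1793] open 0.0103 F [1.0, -0.2, -0.4] M [0.07, 0.01, 0.04] q [0.323, 0.506, 1.373, -0.0, 1.246, 2.21]
[[0.95, -0.311, 0.015], [-0.311, -0.95, 0.005], [0.013, -0.009, -1.0]]
wing_nut_mid top [([486.2, 236.6], 0.52)]
wing_nut_mid scene [([415.8, 192.0], 0.67), ([212.4, 377.7], 0.42)]
bowl_rim top [([480.8, 244.2], 0.9)]
bowl_rim scene [([415.7, 201.5], 0.69)]
lid_grip top [([367.0, 256.9], 0.96)]
lid_grip scene [([352.2, 253.1], 0.91)]
lid top [([360.4, 282.0], 0.58)]
lid scene [([367.6, 283.9], 0.87)]
```

View pics/nut1.png

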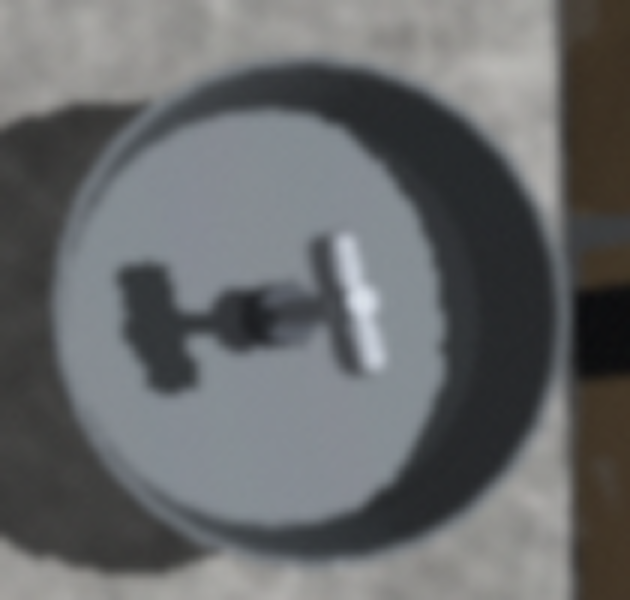

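The nut sits at crop (350,303) with its blade about 14° off vertical. The grasp missed because the arm crept upward during the still rows. I'll check how this creep behaves.

Request:
play_rows(
  steps="0 0 0 0 0 0 -1; 0 0 0 0 0 0 -1; 0 0 0 0 0 0 -1",
)

```text
time: 6.98
eef_pos: [0.5167, 0.2952, 0.1753]
tool_rot: [[0.95, -0.311, 0.012], [-0.311, -0.95, 0.004], [0.01, -0.007, -1.0]]
contact_force: [0.0, -0.8, 0.0]
opening: 0.0181
```

Request:
play_rows(
  steps="0 0 0 0 0 0 -1; 0 0 0 0 0 0 -1; 0 0 0 0 0 0 -1",
)

```text
time: 7.23
eef_pos: [0.5166, 0.2951, 0.1749]
tool_rot: [[0.95, -0.311, 0.011], [-0.311, -0.95, 0.004], [0.01, -0.007, -1.0]]
contact_force: [-0.4, 0.1, -0.9]
opening: 0.0385
```

Request:
play_rows(
  steps="0 0 0 0 0 0 -1; 0 0 0 0 0 0 -1; 0 0 0 0 0 0 -1; 0 0 0 0 0 0 -1; 0 0 0 0 0 0 -1",
)

```text
time: 7.65
eef_pos: [0.5166, 0.2951, 0.175]
tool_rot: [[0.95, -0.311, 0.012], [-0.311, -0.95, 0.004], [0.01, -0.007, -1.0]]
contact_force: [-0.1, 0.4, 0.8]
opening: 0.0716
```

```bash
python3 - <<'E'
from h import *
s=st();b=bot.grab_frame("top");silver(b); s=st();b=bot.grab_frame("wrist");silver(b)
plan([.516,.297,.06],np.radians(-18),step=.025)
E
```

```text
t 7.65 pos [0.5166, 0.2951, 0.175] open 0.0716 F [-0.1, 0.4, 0.8] M [0.02, 0.03, 0.03] q [0.322, 0.512, 1.376, -0.0, 1.241, 2.21]
silver [632. 114.] [ 0.834  -0.4816  0.025 ] L,W 0.054 0.031 ang 177.0
silver [218. 135.] [0.7827 0.4717 0.025 ] L,W 0.065 0.049 ang -164.4
silver [495. 179.] [ 0.6818 -0.1574  0.025 ] L,W 0.054 0.035 ang -98.7
silver [513. 204.] [ 0.6242 -0.1965  0.025 ] L,W 0.08 0.037 ang 178.3
silver [ 33. 242.] [0.5395 0.8866 0.025 ] L,W 0.072 0.031 ang -79.3
silver [465. 296.] [ 0.418  -0.0839  0.025 ] L,W 0.064 0.046 ang -20.5
silver [513. 332.] [ 0.3389 -0.1898  0.025 ] L,W 0.096 0.043 ang -139.8
silver [172. 340.] [0.3221 0.5663 0.025 ] L,W 0.064 0.016 ang -50.1
silver [ 93. 338.] [0.327  0.7429 0.025 ] L,W 0.056 0.018 ang -109.8
t 7.7 pos [0.5166, 0.2951, 0.1751] open 0.0758 F [0.5, -0.0, -0.3] M [0.07, 0.02, -0.01] q [0.322, 0.512, 1.376, -0.0, 1.241, 2.21]
silver [451.  78.] [0.5874 0.1796 0.025 ] L,W 0.062 0.037 ang -169.7
silver [556.  91.] [0.5589 0.1129 0.025 ] L,W 0.061 0.032 ang -114.0
silver [308. 136.] [0.5805 0.2821 0.025 ] L,W 0.056 0.021 ang -82.7
silver [319. 222.] [0.5214 0.2931 0.025 ] L,W 0.094 0.034 ang 167.1
-0.0005 -0.0002 0.023 -0.0014 -0.002 -0.0004 -1; -0.0004 -0.0002 0.023 -0.0014 -0.002 -0.0004 -1; -0.0004 -0.0002 0.023 -0.0014 -0.002 -0.0004 -1; -0.0003 -0.0003 0.023 -0.0014 -0.002 -0.0004 -1; -0.0003 -0.0003 0.023 -0.0014 -0.002 -0.0004 -1
```

Request:
play_rows(
  steps="-0.0005 0 0.023 -0.0014 -0.002 0 -1; -0.0005 0 0.023 -0.0014 -0.002 0 -1; -0.0005 0 0.023 -0.0014 -0.002 0 -1; -0.0005 0 0.023 -0.0014 -0.002 0 -1; -0.0005 0 0.023 -0.0014 -0.002 0 -1",
)

```text
time: 8.17
eef_pos: [0.5186, 0.2975, 0.0619]
tool_rot: [[0.95, -0.311, 0.012], [-0.311, -0.95, 0.004], [0.01, -0.008, -1.0]]
contact_force: [-0.4, -0.0, -0.4]
opening: 0.0881
```

Request:
play_rows(
  steps="0 0 0 0 0 0 -1; 0 0 0 0 0 0 -1",
)

```text
time: 8.33
eef_pos: [0.5166, 0.2968, 0.0579]
tool_rot: [[0.95, -0.311, 0.005], [-0.311, -0.95, 0.002], [0.004, -0.003, -1.0]]
contact_force: [0.6, 0.7, 0.8]
opening: 0.0881
```

Request:
play_rows(
  steps="0 0 0 0 0 0 -1; 0 0 0 0 0 0 -1; 0 0 0 0 0 0 -1",
)

```text
time: 8.58
eef_pos: [0.5179, 0.2972, 0.0612]
tool_rot: [[0.95, -0.311, 0.009], [-0.311, -0.95, 0.003], [0.007, -0.006, -1.0]]
contact_force: [0.1, 0.0, 1.3]
opening: 0.0878
```

```bash
python3 - <<'E'
from h import *
s=st();plan([.516,.297,.007],np.radians(-18),step=.02)
E
```

```text
t 8.58 pos [0.5179, 0.2972, 0.0612] open 0.0878 F [0.1, 0.0, 1.3] M [0.08, 0.02, 0.02] q [0.325, 0.65, 1.474, 0.0, 1.009, 2.212]
-0.0007 0.0004 0.0181 -0.0019 -0.0025 -0.0007 -1; -0.0007 0.0003 0.0181 -0.0019 -0.0025 -0.0007 -1; -0.0006 0.0003 0.0181 -0.0019 -0.0025 -0.0007 -1
```

Request:
play_rows(
  steps="-0.001 0.0003 0.02 -0.002 -0.004 0 -1; -0.001 0.0003 0.02 -0.002 -0.004 0 -1; -0.001 0.0003 0.02 -0.002 -0.004 0 -1; -0.0007 0 0.002 -0.001 -0.0025 0 -1",
)

```text
time: 8.92
eef_pos: [0.5181, 0.299, 0.0038]
tool_rot: [[0.95, -0.311, 0.004], [-0.311, -0.95, 0.005], [0.003, -0.006, -1.0]]
contact_force: [-1.1, -0.4, -0.7]
opening: 0.088
```

```bash
python3 - <<'E'
from h import *
s=st();print(np.round(s["tool_rot"],3).tolist());plan([.516,.297,.007],np.radians(-18),step=.02)
E
```

```text
t 8.92 pos [0.5181, 0.299, 0.0038] open 0.088 F [-1.1, -0.4, -0.7] M [0.03, 0.05, -0.0] q [0.326, 0.737, 1.493, 0.004, 0.905, 2.211]
[[0.95, -0.311, 0.004], [-0.311, -0.95, 0.005], [0.003, -0.006, -1.0]]
-0.0014 0.0026 -0.0032 -0.0059 -0.0026 -0.0019 -1
```

Request:
play_rows(
  steps="-0.001 0 0.0005 -0.002 -0.0025 0 1; -0.0007 0 0.0015 -0.001 -0.0025 0 1; -0.0007 0 0.0015 -0.001 -0.0025 0 1; -0.0007 0 0.0015 -0.001 -0.0025 0 1",
)

```text
time: 9.25
eef_pos: [0.517, 0.3009, 0.0029]
tool_rot: [[0.95, -0.311, -0.002], [-0.311, -0.95, 0.005], [-0.004, -0.004, -1.0]]
contact_force: [-0.7, -0.0, 0.4]
opening: 0.0637
```

Request:
play_rows(
  steps="-0.0007 0 0.0015 -0.001 -0.0025 0 1; -0.0007 0 0.0015 -0.001 -0.0025 0 1; -0.0007 0 0.0015 -0.001 -0.0025 0 1; -0.0007 0 0.0015 -0.001 -0.0025 0 1",
)

```text
time: 9.58
eef_pos: [0.516, 0.3018, 0.0004]
tool_rot: [[0.951, -0.31, -0.009], [-0.31, -0.951, 0.004], [-0.01, -0.001, -1.0]]
contact_force: [-1.9, -3.1, 17.2]
opening: 0.037
```

Request:
play_rows(
  steps="-0.0007 0 0.0015 -0.001 -0.0025 0 1; -0.0007 0 0.0015 -0.001 -0.0025 0 1; -0.0007 0 0.0015 -0.001 -0.0025 0 1; -0.0007 0 0.0015 -0.001 -0.0025 0 1",
)

```text
time: 9.92
eef_pos: [0.5165, 0.3023, 0.0005]
tool_rot: [[0.951, -0.309, -0.012], [-0.309, -0.951, 0.003], [-0.012, 0.001, -1.0]]
contact_force: [-3.4, -4.2, 11.7]
opening: 0.0248
```

Request:
play_rows(
  steps="0 0 -0.015 0 0.002 0 1; 0 0 -0.03 0 0.002 0 1; 0 0 -0.035 0 0 0 1; 0 0 -0.035 0 0 0 1; 0 0 -0.035 0 0 0 1",
)

```text
time: 10.33
eef_pos: [0.5141, 0.3003, 0.1481]
tool_rot: [[0.951, -0.309, -0.025], [-0.31, -0.951, -0.004], [-0.022, 0.011, -1.0]]
contact_force: [0.6, 0.9, -1.2]
opening: 0.0248
```

Request:
play_rows(
  steps="0 0 -0.035 0 0 0 1; 0 0 -0.03 0 0 0 1; 0 0 -0.02 0 0 0 1",
)

```text
time: 10.58
eef_pos: [0.5158, 0.3007, 0.2403]
tool_rot: [[0.951, -0.309, -0.022], [-0.309, -0.951, -0.003], [-0.02, 0.009, -1.0]]
contact_force: [0.8, 0.7, -1.2]
opening: 0.0249
```

```bash
python3 - <<'E'
from h import *
s=st()
p,R=plan([.46,-.10,.26],np.radians(18),fing=1)
b=bot.grab_frame("top");a=bot.grab_frame("scene")
for t in ["wing_nut_mid","bowl_rim","piece1"]:
    A=bot.pinpoint(t,a);B=bot.pinpoint(t,b)
    print(t,[(round(x["p"],2),round(y["p"],2),X.round(4).tolist()) for x in A for y in B for X,r in [tri([ray(a,x["centre"]),ray(b,y["centre"])])] if max(r)<.012])
E
```

```text
t 10.58 pos [0.5158, 0.3007, 0.2403] open 0.0249 F [0.8, 0.7, -1.2] M [0.07, -0.04, -0.03] q [0.33, 0.484, 1.246, 0.005, 1.433, 2.214]
0.0064 0.0362 -0.0016 0.0002 0.002 -0.0572 1; 0.0043 0.0365 -0.0016 0.0002 0.002 -0.0572 1; 0.0022 0.0367 -0.0016 0.0002 0.002 -0.0572 1; 0.0001 0.0368 -0.0016 0.0002 0.002 -0.0572 1; -0.002 0.0367 -0.0016 0.0002 0.002 -0.0572 1
-0.004 0.0366 -0.0016 0.0002 0.002 -0.0572 1; -0.0061 0.0363 -0.0016 0.0002 0.002 -0.0572 1; -0.0082 0.0359 -0.0017 0.0002 0.002 -0.0572 1; -0.0102 0.0353 -0.0017 0.0002 0.002 -0.0572 1; -0.0122 0.0347 -0.0017 0.0002 0.002 -0.0572 1
-0.0142 0.0339 -0.0017 0.0002 0.002 -0.0572 1
wing_nut_mid [(0.67, 0.63, [0.5412, -0.1038, 0.1179])]
bowl_rim []
piece1 [(0.87, 0.63, [0.4061, 0.3353, 0.0027]), (0.59, 0.77, [0.6344, 0.2607, 0.0023]), (0.56, 0.77, [0.6121, 0.2516, 0.1295])]
```

Request:
play_rows(
  steps="0.006 0.036 -0.002 0 0.002 -0.057 1; 0.004 0.0365 -0.002 0 0.002 -0.057 1; 0.002 0.037 -0.002 0 0.002 -0.057 1; 0 0.037 -0.002 0 0.002 -0.057 1; -0.002 0.037 -0.002 0 0.002 -0.057 1",
)

```text
time: 11.4
eef_pos: [0.4863, 0.1169, 0.2406]
tool_rot: [[1.0, -0.009, -0.027], [-0.009, -1.0, -0.007], [-0.027, 0.007, -1.0]]
contact_force: [0.2, -0.4, 0.0]
opening: 0.0247
```

Request:
play_rows(
  steps="-0.004 0.037 -0.002 0 0.002 -0.057 1; -0.006 0.036 -0.002 0 0.002 -0.057 1; -0.008 0.036 -0.002 0 0.002 -0.057 1; -0.010 0.035 -0.002 0 0.002 -0.057 1; -0.012 0.035 -0.002 0 0.002 -0.057 1",
)

```text
time: 11.82
eef_pos: [0.4623, -0.0737, 0.2491]
tool_rot: [[0.957, 0.288, -0.023], [0.288, -0.958, -0.004], [-0.024, -0.003, -1.0]]
contact_force: [0.6, 0.2, -1.4]
opening: 0.0247
```

Request:
play_rows(
  steps="-0.007 0.017 -0.002 0 0.002 -0.057 1; 0 0 0 0 0 0 1; 0 0 0 0 0 0 1",
)

```text
time: 12.07
eef_pos: [0.4588, -0.0985, 0.2494]
tool_rot: [[0.941, 0.339, -0.025], [0.339, -0.941, -0.003], [-0.024, -0.006, -1.0]]
contact_force: [0.5, 0.8, -0.7]
opening: 0.0249
```

```bash
python3 - <<'E'
from h import *
s=st();print(np.round(s["tool_rot"],3).tolist())
f=bot.grab_frame("wrist");save(f,"w3.png")
pts(f,["wing_nut_mid","bowl_rim","tumbler"])
for t,z in (("wing_nut_mid",.119),("bowl_rim",.085),("tumbler",0)):
    print([atz(f,d["centre"],z).round(4).tolist() for d in bot.pinpoint(t,f)[:2]])
E
```

```text
t 12.07 pos [0.4588, -0.0985, 0.2494] open 0.0249 F [0.5, 0.8, -0.7] M [-0.02, -0.01, -0.0] q [-0.455, 0.194, 1.623, -0.014, 1.346, 0.774]
[[0.941, 0.339, -0.025], [0.339, -0.941, -0.003], [-0.024, -0.006, -1.0]]
wing_nut_mid [([367.0, 115.0], 0.83)]
bowl_rim [([362.0, 113.0], 0.9), ([316.0, 312.0], 0.29)]
tumbler [([354.0, 116.0], 0.86)]
[[0.5382, -0.1028, 0.119]]
[[0.5398, -0.1024, 0.085], [0.3864, -0.1234, 0.085]]
[[0.5393, -0.1034, 0.0]]
```

View pics/w3.png

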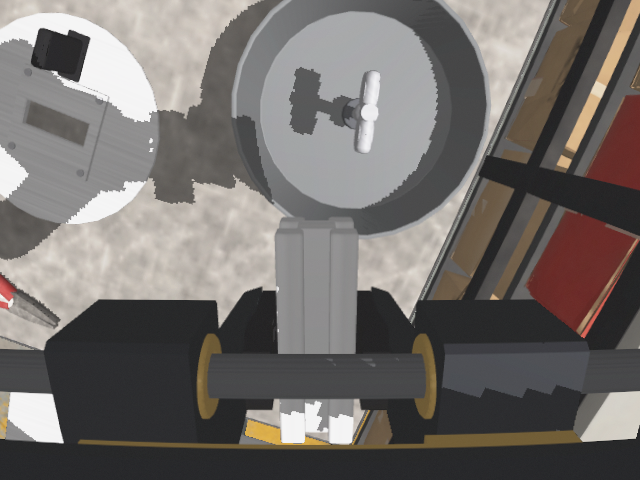

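Wrist view: nut centre at (367,113), with the blade from (371,73) to (363,150). The bowl is empty around it, the piece is held at (316,330), and the lid is at (60,115).

```bash
cat >> h.py <<'E'
C=np.array([.5393,-.103])
E
python3 - <<'E'
from h import *
f=bot.grab_frame("wrist")
P=[atz(f,p,.132)[:2] for p in((371,73),(363,150))]; d=P[0]-P[1]; th=np.arctan2(d[1],d[0]); print("blade",np.degrees(th),np.linalg.norm(d),(P[0]+P[1])/2)
n=np.array([np.sin(th),-np.cos(th)]); 
for sgn in(1,-1): print(C+sgn*.04*n)
t=C+.04*n
p,R=plan([*t,.20],th,fing=1,step=.035)
plan([*t,.078],th,fing=1,start=p,R0=R,step=.03)
E
```

```text
blade 15.531651753944399 0.04431287082852939 [ 0.53973459 -0.09950212]
[ 0.55001083 -0.14153931]
[ 0.52858917 -0.06446069]
0.0178 0.0182 0.012 -0.001 0.0059 0.0196 1; 0.0181 0.0178 0.0122 -0.001 0.0059 0.0196 1; 0.0184 0.0175 0.0123 -0.001 0.0059 0.0196 1; 0.0187 0.0171 0.0124 -0.001 0.0059 0.0196 1
0 0 0.0244 0 0 0 1; 0 0 0.0244 0 0 0 1; 0 0 0.0244 0 0 0 1; 0 0 0.0244 0 0 0 1; 0 0 0.0244 0 0 0 1
```

Request:
play_rows(
  steps="0.018 0.018 0.012 -0.001 0.006 0.02 1; 0.018 0.018 0.012 -0.001 0.006 0.02 1; 0.018 0.0175 0.012 -0.001 0.006 0.02 1; 0.019 0.017 0.012 -0.001 0.006 0.02 1; 0 0 0.02 0 0 0 1",
)

```text
time: 12.88
eef_pos: [0.556, -0.1414, 0.1833]
tool_rot: [[0.964, 0.265, 0.011], [0.265, -0.964, -0.004], [0.01, 0.007, -1.0]]
contact_force: [0.2, 0.1, -1.0]
opening: 0.0247
```

```bash
python3 - <<'E'
from h import *
s=st()
plan([.55,-.1415,.078],np.radians(15.5),fing=1,step=.03)
E
```

```text
t 12.88 pos [0.556, -0.1414, 0.1833] open 0.0247 F [0.2, 0.1, -1.0] M [0.03, 0.0, 0.02] q [-0.454, 0.459, 1.436, 0.001, 1.234, 0.848]
-0.0017 -0.0006 0.0263 0.0018 -0.0024 -0.0005 1; -0.0016 -0.0005 0.0263 0.0018 -0.0024 -0.0005 1; -0.0016 -0.0005 0.0263 0.0018 -0.0024 -0.0005 1; -0.0015 -0.0004 0.0263 0.0018 -0.0024 -0.0005 1
```

Request:
play_rows(
  steps="-0.002 0 0.026 0.002 -0.003 0 1; -0.002 0 0.026 0.002 -0.003 0 1; -0.002 0 0.026 0.002 -0.003 0 1; -0.0015 0 0.024 0.002 -0.003 0 1; -0.0005 0 0.001 0 -0.001 0 1",
)

```text
time: 13.3
eef_pos: [0.5511, -0.1427, 0.0746]
tool_rot: [[0.964, 0.266, -0.001], [0.266, -0.964, -0.0], [-0.001, 0.0, -1.0]]
contact_force: [0.4, -1.1, 8.0]
opening: 0.0246
```

```bash
python3 - <<'E'
from h import *
s=st();print(np.round(s["tool_rot"],3).tolist())
plan([.55,-.1415,.078],np.radians(15.5),fing=1,step=.03)
E
```

```text
t 13.3 pos [0.5511, -0.1427, 0.0746] open 0.0246 F [0.4, -1.1, 8.0] M [0.27, 0.18, 0.06] q [-0.459, 0.584, 1.549, -0.001, 1.009, 0.843]
[[0.964, 0.266, -0.001], [0.266, -0.964, -0.0], [-0.001, 0.0, -1.0]]
-0.0007 -0.0015 -0.0034 0.0001 0.0013 -0.0013 1
```

Request:
play_rows(
  steps="0 0 -0.006 0 0 0 1; 0 0 0.0005 0 -0.001 0 0; 0 0 0.0005 0 -0.001 0 0; 0 0 0.0005 0 -0.001 0 0; 0 0 0.0005 0 -0.001 0 0",
)

```text
time: 13.72
eef_pos: [0.5528, -0.1452, 0.0802]
tool_rot: [[0.964, 0.268, -0.001], [0.268, -0.964, -0.009], [-0.004, 0.008, -1.0]]
contact_force: [-1.6, -1.8, 0.1]
opening: 0.0443
```

Request:
play_rows(
  steps="0 0 0 0 0 0 0; 0 0 0 0 0 0 0; 0 0 -0.02 0 0 0 0; 0 0 -0.035 0 0 0 0; 0 0 -0.035 0 0 0 0",
)

```text
time: 14.13
eef_pos: [0.5501, -0.1426, 0.1667]
tool_rot: [[0.963, 0.267, -0.014], [0.267, -0.964, -0.003], [-0.014, -0.001, -1.0]]
contact_force: [-0.0, -0.3, -0.4]
opening: 0.0439
```

Request:
play_rows(
  steps="0 0 -0.035 0 0 0 -1; 0 0 -0.035 0 0 0 -1; -0.03 0 -0.01 0 0 0 -1; -0.03 0 0 0 0 0 -1; -0.02 0 0 0 0 0 -1",
)

```text
time: 14.55
eef_pos: [0.4756, -0.1622, 0.2593]
tool_rot: [[0.962, 0.273, -0.001], [0.273, -0.962, -0.007], [-0.003, 0.007, -1.0]]
contact_force: [0.1, 0.3, 0.1]
opening: 0.0751
```

```bash
python3 - <<'E'
from h import *
s=st()
f=bot.grab_frame("wrist");save(f,"w4.png",None,.8)
pts(f,["piece1","bowl_rim"])
p,R=plan([.40,.10,.26],np.radians(0),step=.038)
plan([.411,.334,.2],np.radians(-22),start=p,R0=R,step=.038)
E
```

```text
t 14.55 pos [0.4756, -0.1622, 0.2593] open 0.0751 F [0.1, 0.3, 0.1] M [0.05, 0.0, -0.02] q [-0.559, 0.247, 1.53, -0.007, 1.361, 0.737]
piece1 [([319.0, 115.0], 0.65)]
bowl_rim [([259.0, 112.0], 0.68)]
-0.0003 -0.0341 -0.0004 0.0008 0.0003 0.0343 -1; -0.0015 -0.0341 -0.0003 0.0008 0.0003 0.0343 -1; -0.0026 -0.034 -0.0003 0.0008 0.0003 0.0343 -1; -0.0038 -0.0339 -0.0003 0.0008 0.0003 0.0343 -1; -0.005 -0.0338 -0.0003 0.0008 0.0003 0.0343 -1
-0.0061 -0.0336 -0.0002 0.0008 0.0003 0.0343 -1; -0.0073 -0.0334 -0.0002 0.0008 0.0003 0.0343 -1; -0.0084 -0.0331 -0.0002 0.0008 0.0003 0.0343 -1
0.0016 -0.0334 0.0086 0 0 0.0549 -1; -0.0003 -0.0335 0.0086 0 0 0.0549 -1; -0.0021 -0.0334 0.0086 0 0 0.0549 -1; -0.0039 -0.0332 0.0086 0 0 0.0549 -1; -0.0057 -0.033 0.0086 0 0 0.0549 -1
-0.0075 -0.0326 0.0086 0 0 0.0549 -1; -0.0093 -0.0321 0.0086 0 0 0.0549 -1
```

View pics/w4.png

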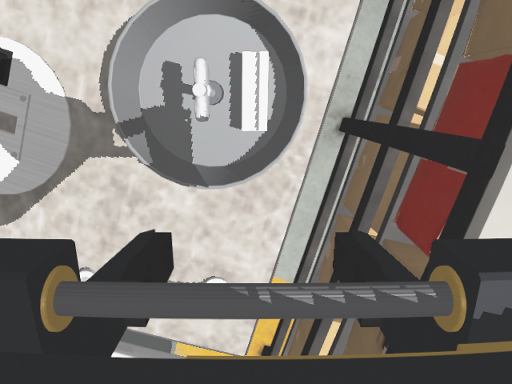

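The piece lies flat in the bowl at (255,90), right of the nut. On to the second.

Request:
play_rows(
  steps="0 -0.034 0 0.001 0 0.034 -1; -0.0015 -0.034 0 0.001 0 0.034 -1; -0.003 -0.034 0 0.001 0 0.034 -1; -0.004 -0.034 0 0.001 0 0.034 -1; -0.005 -0.034 0 0.001 0 0.034 -1",
)

```text
time: 15.12
eef_pos: [0.4305, 0.0047, 0.2561]
tool_rot: [[0.996, 0.091, -0.004], [0.091, -0.996, 0.001], [-0.004, -0.001, -1.0]]
contact_force: [-0.0, 0.2, -0.2]
opening: 0.088
```

Request:
play_rows(
  steps="-0.006 -0.0335 0 0.001 0 0.034 -1; -0.007 -0.033 0 0.001 0 0.034 -1; -0.008 -0.033 0 0.001 0 0.034 -1; 0.002 -0.033 0 0 0 0.055 -1; 0 -0.033 0 0 0 0.055 -1",
)

```text
time: 15.53
eef_pos: [0.4067, 0.1802, 0.2564]
tool_rot: [[0.992, -0.128, -0.006], [-0.128, -0.992, 0.006], [-0.007, -0.005, -1.0]]
contact_force: [0.9, -0.9, -0.6]
opening: 0.0881
```

Request:
play_rows(
  steps="-0.002 -0.033 0 0 0 0.055 -1; -0.004 -0.033 0 0 0 0.055 -1; -0.006 -0.033 0 0 0 0.055 -1; -0.0075 -0.03 0 0 0 0.055 -1; 0 0 0 0 0 0 -1",
)

```text
time: 15.95
eef_pos: [0.4134, 0.327, 0.2553]
tool_rot: [[0.938, -0.347, -0.009], [-0.347, -0.938, 0.008], [-0.011, -0.004, -1.0]]
contact_force: [0.2, -0.3, -0.5]
opening: 0.0878
```

```bash
python3 - <<'E'
from h import *
s=st();print(np.round(s["tool_rot"],3).tolist())
f=bot.grab_frame("wrist");save(f,"w5.png")
pts(f,["piece1","lid_grip","lid"]);silver(f)
b=bot.grab_frame("top");pts(b,["piece1"])
E
```

```text
t 15.95 pos [0.4134, 0.327, 0.2553] open 0.0878 F [0.2, -0.3, -0.5] M [0.05, -0.0, -0.0] q [0.442, 0.307, 1.462, 0.011, 1.377, 2.365]
[[0.938, -0.347, -0.009], [-0.347, -0.938, 0.008], [-0.011, -0.004, -1.0]]
piece1 [([310.0, 208.0], 0.98), ([172.0, 110.0], 0.97)]
lid_grip [([505.0, 17.0], 0.72)]
lid [([491.0, 98.0], 0.74)]
silver [56. 12.] [0.6442 0.4764 0.025 ] L,W 0.053 0.019 ang -113.8
silver [310. 212.] [0.41   0.3361 0.025 ] L,W 0.077 0.024 ang -23.0
silver [527. 253.] [0.3042 0.1596 0.025 ] L,W 0.078 0.037 ang -53.2
piece1 [([242.0, 245.0], 0.61), ([493.0, 239.0], 0.56)]
```

```bash
python3 - <<'E'
from h import *
plan([.410,.3355,.05],np.radians(-23),step=.035)
E
```

```text
-0.0012 -0.0018 0.0344 -0.0006 0.0016 0.0074 -1; -0.0012 -0.0019 0.0344 -0.0006 0.0016 0.0074 -1; -0.0013 -0.0019 0.0344 -0.0006 0.0016 0.0074 -1; -0.0014 -0.0019 0.0344 -0.0006 0.0016 0.0074 -1; -0.0014 -0.0019 0.0344 -0.0006 0.0016 0.0074 -1
-0.0015 -0.0019 0.0344 -0.0006 0.0016 0.0074 -1
```

Request:
play_rows(
  steps="-0.001 -0.002 0.034 -0.0006 0.001 0.007 -1; -0.001 -0.002 0.034 -0.0006 0.001 0.007 -1; -0.001 -0.002 0.034 -0.0006 0.001 0.007 -1; -0.001 -0.002 0.034 -0.0006 0.001 0.007 -1; -0.0015 -0.002 0.034 -0.0006 0.001 0.007 -1",
)

```text
time: 16.67
eef_pos: [0.4184, 0.3313, 0.0898]
tool_rot: [[0.921, -0.389, 0.015], [-0.389, -0.921, 0.011], [0.01, -0.016, -1.0]]
contact_force: [0.1, -0.2, -0.6]
opening: 0.0882
```

Request:
play_rows(
  steps="-0.0015 -0.002 0.034 -0.0006 0.001 0.007 -1; 0 0 0.001 0 -0.001 0 -1",
)

```text
time: 16.83
eef_pos: [0.4163, 0.3313, 0.0489]
tool_rot: [[0.917, -0.398, 0.008], [-0.398, -0.917, 0.006], [0.004, -0.009, -1.0]]
contact_force: [-1.1, 0.2, -0.7]
opening: 0.0879
```

```bash
python3 - <<'E'
from h import *
s=st();print(np.round(s["tool_rot"],3).tolist())
plan([.410,.3355,.008],np.radians(-23),step=.02)
E
```

```text
t 16.83 pos [0.4163, 0.3313, 0.0489] open 0.0879 F [-1.1, 0.2, -0.7] M [0.05, 0.03, -0.03] q [0.451, 0.552, 1.692, 0.003, 0.888, 2.429]
[[0.917, -0.398, 0.008], [-0.398, -0.917, 0.006], [0.004, -0.009, -1.0]]
-0.0025 -0.0003 0.0136 -0.003 -0.0015 -0.0028 -1; -0.0025 -0.0004 0.0136 -0.003 -0.0015 -0.0028 -1; -0.0025 -0.0004 0.0136 -0.003 -0.0015 -0.0028 -1
```

Request:
play_rows(
  steps="-0.003 0 0.014 -0.003 -0.003 -0.003 -1; -0.003 0 0.014 -0.003 -0.003 -0.003 -1; -0.003 0 0.013 -0.003 -0.003 -0.003 -1; -0.001 0 0.002 -0.001 -0.0025 0 1; -0.0007 0 0.001 -0.001 -0.002 0 1",
)

```text
time: 17.25
eef_pos: [0.4095, 0.3345, 0.0075]
tool_rot: [[0.92, -0.392, -0.006], [-0.392, -0.92, 0.004], [-0.007, -0.001, -1.0]]
contact_force: [0.5, -0.4, 0.8]
opening: 0.0768
```

Request:
play_rows(
  steps="-0.0006 0 0.001 -0.001 -0.002 0 1; -0.0006 0 0.001 -0.001 -0.002 0 1; -0.0006 0 0.001 -0.001 -0.002 0 1; -0.0006 0 0.001 -0.001 -0.002 0 1",
)

```text
time: 17.58
eef_pos: [0.4088, 0.3362, 0.0061]
tool_rot: [[0.92, -0.392, -0.011], [-0.392, -0.92, 0.005], [-0.012, -0.0, -1.0]]
contact_force: [-0.2, -0.3, 0.6]
opening: 0.0497
```

Request:
play_rows(
  steps="-0.0006 0 0.001 -0.001 -0.002 0 1; -0.0006 0 0.001 -0.001 -0.002 0 1; -0.0006 0 0.001 -0.001 -0.002 0 1; -0.0006 0 0.001 -0.001 -0.002 0 1",
)

```text
time: 17.92
eef_pos: [0.4069, 0.3375, 0.0028]
tool_rot: [[0.92, -0.392, -0.019], [-0.392, -0.92, 0.005], [-0.02, 0.003, -1.0]]
contact_force: [-1.9, -8.4, 17.0]
opening: 0.0246
```

Request:
play_rows(
  steps="0 0 -0.015 0 0.002 0 1; 0 0 -0.03 0 0.002 0 1; 0 0 -0.035 0 0.002 0 1; 0 0 -0.035 0 0.002 0 1; 0 0 -0.035 0 0.002 0 1",
)

```text
time: 18.33
eef_pos: [0.4054, 0.3349, 0.1502]
tool_rot: [[0.92, -0.392, -0.027], [-0.392, -0.92, -0.007], [-0.022, 0.017, -1.0]]
contact_force: [-0.0, 0.4, -0.7]
opening: 0.0245
```

Request:
play_rows(
  steps="0 0 -0.035 0 0 0 1; 0 0 -0.03 0 0 0 1; 0 0 -0.01 0 0 0 1",
)

```text
time: 18.58
eef_pos: [0.4076, 0.3358, 0.2334]
tool_rot: [[0.92, -0.392, -0.022], [-0.392, -0.92, -0.004], [-0.018, 0.013, -1.0]]
contact_force: [0.3, -0.6, 0.1]
opening: 0.0249
```

```bash
python3 - <<'E'
from h import *
s=st()
plan([.529,-.062,.21],np.radians(15.5),fing=1,step=.038)
E
```

```text
t 18.58 pos [0.4076, 0.3358, 0.2334] open 0.0249 F [0.3, -0.6, 0.1] M [0.11, 0.02, 0.02] q [0.464, 0.334, 1.483, 0.006, 1.346, 2.436]
0.0244 0.0289 0.002 0.0005 0.002 -0.0612 1; 0.0225 0.0304 0.0021 0.0005 0.002 -0.0612 1; 0.0206 0.0317 0.0021 0.0005 0.002 -0.0612 1; 0.0187 0.0329 0.0021 0.0005 0.002 -0.0612 1; 0.0166 0.034 0.0021 0.0005 0.002 -0.0612 1
0.0145 0.0349 0.0022 0.0005 0.002 -0.0612 1; 0.0123 0.0357 0.0022 0.0005 0.002 -0.0612 1; 0.0101 0.0364 0.0022 0.0005 0.002 -0.0612 1; 0.0079 0.037 0.0022 0.0005 0.002 -0.0612 1; 0.0056 0.0374 0.0022 0.0005 0.002 -0.0612 1
0.0033 0.0377 0.0021 0.0005 0.002 -0.0612 1
```

Request:
play_rows(
  steps="0.0245 0.029 0.001 0 0.002 -0.061 1; 0.0225 0.030 0.001 0 0.002 -0.061 1; 0.0205 0.032 0.001 0 0.002 -0.061 1; 0.0185 0.033 0.001 0 0.002 -0.061 1; 0.0165 0.034 0.001 0 0.002 -0.061 1",
)

```text
time: 19.0
eef_pos: [0.4636, 0.1549, 0.2319]
tool_rot: [[0.997, -0.074, -0.005], [-0.074, -0.997, -0.003], [-0.005, 0.003, -1.0]]
contact_force: [0.4, -0.7, -1.1]
opening: 0.0248
```

Request:
play_rows(
  steps="0.0145 0.035 0.001 0 0.002 -0.061 1; 0.0125 0.036 0.001 0 0.002 -0.061 1; 0.010 0.036 0.001 0 0.002 -0.061 1; 0.008 0.037 0.001 0 0.002 -0.061 1; 0.0055 0.037 0.001 0 0.002 -0.061 1",
)

```text
time: 19.42
eef_pos: [0.5242, -0.0329, 0.2264]
tool_rot: [[0.97, 0.245, 0.004], [0.245, -0.97, -0.001], [0.003, 0.002, -1.0]]
contact_force: [0.5, 0.8, -1.4]
opening: 0.0247
```

Request:
play_rows(
  steps="0.002 0.02 0.001 0 0.002 -0.061 1; 0 0 0 0 0 0 1",
)

```text
time: 19.58
eef_pos: [0.532, -0.0588, 0.2242]
tool_rot: [[0.953, 0.303, 0.005], [0.303, -0.953, -0.001], [0.004, 0.003, -1.0]]
contact_force: [-0.6, -0.2, -0.3]
opening: 0.0246
```

```bash
python3 - <<'E'
from h import *
s=st()
plan([.5286,-.0625,.082],np.radians(15.5),fing=1,step=.03)
E
```

```text
t 19.58 pos [0.532, -0.0588, 0.2242] open 0.0246 F [-0.6, -0.2, -0.3] M [0.02, 0.03, -0.06] q [-0.329, 0.344, 1.493, 0.0, 1.299, 0.933]
-0.001 0.0004 0.0284 0.0005 -0.0008 0.0075 1; -0.001 0.0005 0.0284 0.0005 -0.0008 0.0075 1; -0.0009 0.0005 0.0284 0.0005 -0.0008 0.0075 1; -0.0009 0.0005 0.0284 0.0005 -0.0008 0.0075 1; -0.0009 0.0005 0.0284 0.0005 -0.0008 0.0075 1
```

Request:
play_rows(
  steps="-0.0015 0.0005 0.028 0 -0.002 0.0075 1; -0.0015 0.0005 0.028 0 -0.002 0.0075 1; -0.001 0.0005 0.028 0 -0.002 0.0075 1; -0.001 0.0005 0.028 0 -0.002 0.0075 1; -0.001 0.0005 0.025 0 -0.002 0.0075 1",
)

```text
time: 20.0
eef_pos: [0.529, -0.0626, 0.0868]
tool_rot: [[0.966, 0.259, 0.004], [0.259, -0.966, -0.006], [0.002, 0.007, -1.0]]
contact_force: [-1.5, 0.7, -1.0]
opening: 0.025
```

Request:
play_rows(
  steps="0 0 0.001 0 -0.001 0 1",
)

```text
time: 20.08
eef_pos: [0.5264, -0.061, 0.0817]
tool_rot: [[0.966, 0.258, -0.004], [0.258, -0.966, -0.004], [-0.005, 0.003, -1.0]]
contact_force: [-0.4, 0.2, -1.3]
opening: 0.0247
```

Request:
play_rows(
  steps="0 0 0 0 0 0 0; 0 0 0 0 0 0 0; 0 0 0 0 0 0 0; 0 0 0 0 0 0 0; 0 0 0 0 0 0 0",
)

```text
time: 20.5
eef_pos: [0.5278, -0.0591, 0.0864]
tool_rot: [[0.966, 0.259, -0.0], [0.259, -0.966, -0.004], [-0.001, 0.004, -1.0]]
contact_force: [0.4, 0.9, 0.3]
opening: 0.044
```

Request:
play_rows(
  steps="0 0 -0.025 0 0 0 0; 0 0 -0.035 0 0 0 0; 0 0 -0.035 0 0 0 0; 0 0 -0.035 0 0 0 0; 0 0 -0.035 0 0 0 0",
)

```text
time: 20.92
eef_pos: [0.5257, -0.0577, 0.2557]
tool_rot: [[0.966, 0.258, -0.007], [0.258, -0.966, -0.002], [-0.007, 0.001, -1.0]]
contact_force: [0.5, -0.6, -1.2]
opening: 0.0441
```

Request:
play_rows(
  steps="-0.03 -0.01 -0.005 0 0 0 -0.4; -0.03 -0.02 0 0 0 0 -0.4; -0.03 -0.02 0 0 0 0 -0.4; 0 0 0 0 0 0 -0.4",
)

```text
time: 21.25
eef_pos: [0.4262, -0.0334, 0.2726]
tool_rot: [[0.966, 0.258, 0.017], [0.258, -0.966, -0.011], [0.013, 0.015, -1.0]]
contact_force: [0.2, -0.3, -0.2]
opening: 0.0616
```

```bash
python3 - <<'E'
from h import *
s=st()
f=bot.grab_frame("wrist");save(f,"w6.png")
pts(f,["piece1","bowl_rim","wing_nut_mid","lid_grip","lid"])
E
```

```text
t 21.25 pos [0.4262, -0.0334, 0.2726] open 0.0616 F [0.2, -0.3, -0.2] M [0.03, -0.02, 0.07] q [-0.351, 0.059, 1.717, -0.005, 1.346, 0.96]
piece1 [([473.0, 106.0], 0.91), ([366.0, 108.0], 0.68)]
bowl_rim [([437.0, 101.0], 0.55)]
wing_nut_mid [([453.0, 98.0], 0.96)]
lid_grip [([131.0, 65.0], 0.58)]
lid [([141.0, 137.0], 0.67)]
```

View pics/w6.png

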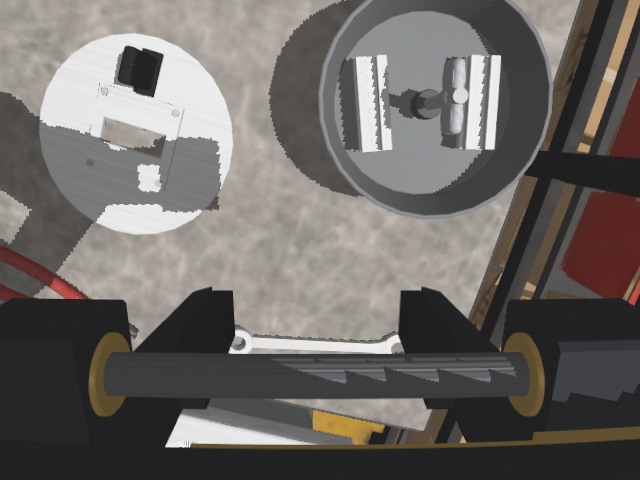

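Both pieces lie flat in the bowl at (370,103) and (483,102), either side of the nut at (455,97). Now the lid: centre at about (137,135), rib at (140,70).

```bash
python3 - <<'E'
from h import *
plan([.43,.15,.27],np.radians(0),step=.038,fing=-.4)
E
```

```text
0.0093 -0.0359 -0.0001 0.0026 -0.0028 0.052 -0.4; 0.0075 -0.0363 -0.0001 0.0026 -0.0028 0.052 -0.4; 0.0056 -0.0367 0 0.0026 -0.0028 0.052 -0.4; 0.0037 -0.0369 0.0001 0.0026 -0.0028 0.052 -0.4; 0.0017 -0.0371 0.0002 0.0026 -0.0028 0.052 -0.4
```

Request:
play_rows(
  steps="0.009 -0.036 0 0.0026 -0.003 0.052 -0.4; 0.0075 -0.036 0 0.0026 -0.003 0.052 -0.4; 0.0055 -0.037 0 0.0026 -0.003 0.052 -0.4; 0.0035 -0.037 0 0.0026 -0.003 0.052 -0.4; 0.0015 -0.025 0 0.0026 -0.003 0.052 -0.4",
)

```text
time: 21.97
eef_pos: [0.4347, 0.1393, 0.2681]
tool_rot: [[1.0, -0.022, -0.004], [-0.022, -1.0, -0.001], [-0.004, 0.001, -1.0]]
contact_force: [1.2, -0.3, 0.0]
opening: 0.0617
```

Request:
play_rows(
  steps="0 0 0 0 0 0 -0.4; 0 0 0 0 0 0 -0.4",
)

```text
time: 22.13
eef_pos: [0.4355, 0.1434, 0.2671]
tool_rot: [[1.0, -0.018, -0.006], [-0.018, -1.0, 0.0], [-0.006, 0.0, -1.0]]
contact_force: [-0.3, -0.8, -0.3]
opening: 0.0617
```

```bash
python3 - <<'E'
from h import *
s=st()
f=bot.grab_frame("wrist");save(f,"w7.png",(180,0,500,260),2.4)
pts(f,["lid_grip","lid"])
for t,z in(("lid_grip",.05),("lid",0)): print(t,[atz(f,d["centre"],z).round(4).tolist() for d in bot.pinpoint(t,f)[:2]])
E
```

```text
t 22.13 pos [0.4355, 0.1434, 0.2671] open 0.0617 F [-0.3, -0.8, -0.3] M [-0.01, -0.01, -0.04] q [0.061, 0.147, 1.633, 0.0, 1.368, 1.65]
lid_grip [([319.0, 122.0], 0.81)]
lid [([313.0, 188.0], 0.87)]
lid_grip [[0.5077, 0.1405, 0.05]]
lid [[0.446, 0.1465, 0.0]]
```

View pics/w7.png

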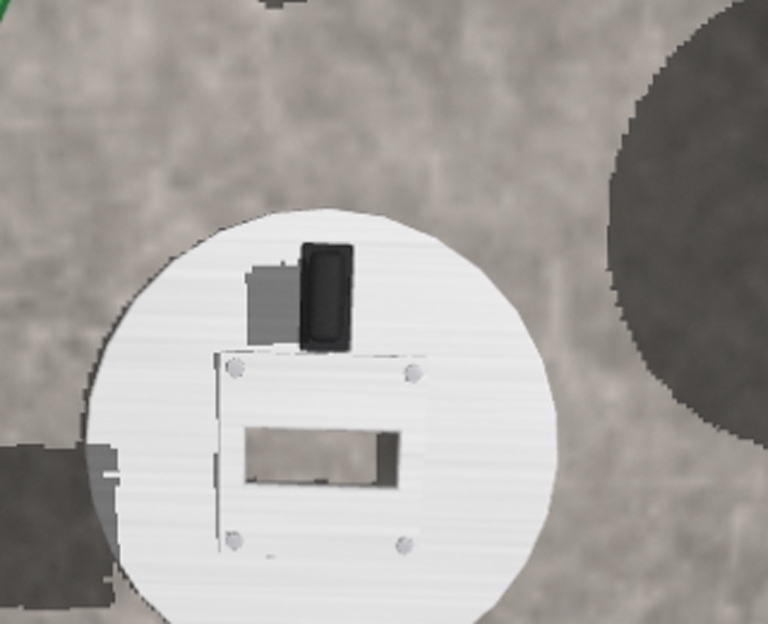

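```bash
python3 - <<'E'
from h import *
f=bot.grab_frame("wrist")
g=lambda x,y,z:atz(f,(x/2.4+180,y/2.4),z)[:2]
S=[g(*p,.015) for p in((245,428),(400,433),(399,488),(246,483))]
print("slot c",np.mean(S,0).round(4)); 
for i,j in((1,0),(2,3)): d=S[j]-S[i];print("ydir",np.degrees(np.arctan2(d[1],d[0])).round(2),np.linalg.norm(d).round(4))
for i,j in((3,0),(2,1)): d=S[j]-S[i];print("xdir",np.degrees(np.arctan2(d[1],d[0])).round(2),np.linalg.norm(d).round(4))
H=[g(*p,.015) for p in((235,368),(414,373),(404,545),(234,540))];print("screws c",np.mean(H,0).round(4))
Rb=[g(*p,.06) for p in((302,243),(354,246),(350,352),(300,350))];print("rib c",np.mean(Rb,0).round(4)); d=(Rb[0]+Rb[1]-Rb[2]-Rb[3])/2;print(np.degrees(np.arctan2(d[1],d[0])),np.linalg.norm(d))
E
```

```text
slot c [0.4458 0.1435]
ydir 86.97 0.0601
ydir 86.93 0.0601
xdir -1.26 0.0216
xdir -1.23 0.0216
screws c [0.4458 0.1438]
rib c [0.506  0.1406]
-2.8524179211342178 0.03466195534777437
```

```bash
python3 - <<'E'
from h import *
plan([.5067,.1404,.11],np.radians(-3),step=.036,fing=-.4)
E
```

```text
0.0145 0 0.0314 0 0.0011 0.0061 -0.4; 0.0144 -0.0001 0.0315 0 0.0011 0.0061 -0.4; 0.0144 -0.0002 0.0315 0 0.0011 0.0061 -0.4; 0.0144 -0.0003 0.0315 0 0.0011 0.0061 -0.4; 0.0143 -0.0004 0.0315 0 0.0011 0.0061 -0.4
```

Request:
play_rows(
  steps="0.0145 0 0.0315 0 0.001 0.006 -0.4; 0.0145 0 0.0315 0 0.001 0.006 -0.4; 0.0145 0 0.0315 0 0.001 0.006 -0.4; 0.0145 0 0.0315 0 0.001 0.006 -0.4; 0.0145 0 0.0315 0 0.001 0.006 -0.4",
)

```text
time: 22.85
eef_pos: [0.5141, 0.136, 0.1129]
tool_rot: [[0.998, -0.057, 0.018], [-0.057, -0.998, 0.001], [0.018, -0.002, -1.0]]
contact_force: [0.7, -0.3, 0.7]
opening: 0.0621
```

Request:
play_rows(
  steps="0 0 0 0 0 0 -0.4",
)

```text
time: 22.93
eef_pos: [0.5132, 0.1347, 0.1074]
tool_rot: [[0.998, -0.059, 0.01], [-0.059, -0.998, 0.0], [0.01, -0.001, -1.0]]
contact_force: [-0.2, 0.8, -0.3]
opening: 0.0617
```

```bash
python3 - <<'E'
from h import *
s=st();print(np.round(s["tool_rot"],3).tolist())
plan([.506,.1404,.028],np.radians(-3),step=.024,fing=-.4)
E
```

```text
t 22.93 pos [0.5132, 0.1347, 0.1074] open 0.0617 F [-0.2, 0.8, -0.3] M [0.06, 0.07, -0.0] q [0.036, 0.461, 1.654, -0.0, 1.017, 1.665]
[[0.998, -0.059, 0.01], [-0.059, -0.998, 0.0], [0.01, -0.001, -1.0]]
-0.0021 -0.0013 0.0198 -0.0002 -0.0025 -0.0016 -0.4; -0.002 -0.0013 0.0198 -0.0002 -0.0025 -0.0016 -0.4; -0.002 -0.0013 0.0198 -0.0002 -0.0025 -0.0016 -0.4; -0.0019 -0.0013 0.0198 -0.0002 -0.0025 -0.0016 -0.4
```

Request:
play_rows(
  steps="-0.002 -0.002 0.02 0 -0.0035 0 -0.4; -0.002 -0.002 0.02 0 -0.0035 0 -0.4; -0.002 -0.0015 0.02 0 -0.0035 0 -0.4; -0.002 -0.001 0.019 0 -0.0035 0 -0.4",
)

```text
time: 23.27
eef_pos: [0.5089, 0.1396, 0.0325]
tool_rot: [[0.998, -0.061, 0.004], [-0.061, -0.998, 0.001], [0.004, -0.001, -1.0]]
contact_force: [1.0, -0.6, 0.1]
opening: 0.0618
```

```bash
python3 - <<'E'
from h import *
s=st();print(np.round(s["tool_rot"],3).tolist())
plan([.506,.1404,.028],np.radians(-3),step=.024,fing=-.4)
E
```

```text
t 23.27 pos [0.5089, 0.1396, 0.0325] open 0.0618 F [1.0, -0.6, 0.1] M [0.05, 0.03, -0.04] q [0.045, 0.574, 1.709, 0.001, 0.854, 1.676]
[[0.998, -0.061, 0.004], [-0.061, -0.998, 0.001], [0.004, -0.001, -1.0]]
-0.003 -0.0006 0.0045 -0.0014 -0.004 -0.0089 -0.4
```

Close with strong grip (slackening may occur).

Request:
play_rows(
  steps="-0.002 -0.0005 0.005 0 -0.004 0 1; -0.0007 0 0.0015 0 -0.0025 0 1; -0.0007 0 0.0015 0 -0.0025 0 1; -0.0007 0 0.0015 0 -0.0025 0 1; -0.0007 0 0.0015 0 -0.002 0 1",
  force=60,
)

```text
time: 23.68
eef_pos: [0.5045, 0.1393, 0.0253]
tool_rot: [[0.998, -0.062, -0.008], [-0.062, -0.998, 0.002], [-0.008, -0.002, -1.0]]
contact_force: [-0.3, -0.1, -0.0]
opening: 0.0302
```

Request:
play_rows(
  steps="-0.0007 0 0.0012 0 -0.002 0 1; -0.0007 0 0.0012 0 -0.002 0 1; -0.0007 0 0.0012 0 -0.002 0 1; -0.0007 0 0.0012 0 -0.002 0 1",
)

```text
time: 24.02
eef_pos: [0.5036, 0.1396, 0.0237]
tool_rot: [[0.998, -0.062, -0.01], [-0.062, -0.998, 0.003], [-0.01, -0.002, -1.0]]
contact_force: [-3.7, -3.1, 17.3]
opening: 0.0114
```

Request:
play_rows(
  steps="-0.0005 0 0.001 0 -0.002 0 1; -0.0005 0 0.001 0 -0.002 0 1; 0 0 0 0 0 0 1",
)

```text
time: 24.27
eef_pos: [0.5037, 0.1395, 0.0241]
tool_rot: [[0.998, -0.063, -0.011], [-0.063, -0.998, 0.003], [-0.011, -0.002, -1.0]]
contact_force: [-0.1, 0.4, -1.4]
opening: 0.0118
```

```bash
python3 - <<'E'
from h import *
s=st();print(np.round(s["tool_rot"],3).tolist())
E
```

```text
t 24.27 pos [0.5037, 0.1395, 0.0241] open 0.0118 F [-0.1, 0.4, -1.4] M [0.04, -0.05, 0.0] q [0.044, 0.586, 1.718, 0.005, 0.848, 1.674]
[[0.998, -0.063, -0.011], [-0.063, -0.998, 0.003], [-0.011, -0.002, -1.0]]
```

Request:
play_rows(
  steps="0 0 -0.01 0 0 0 1; 0 0 -0.02 0 0.002 0 1; 0 0 -0.03 0 0.002 0 1; 0 0 -0.035 0 0.001 0 1; 0 0 -0.035 0 0 0 1",
)

```text
time: 24.68
eef_pos: [0.5004, 0.1388, 0.1533]
tool_rot: [[0.998, -0.062, -0.023], [-0.062, -0.998, 0.002], [-0.023, -0.0, -1.0]]
contact_force: [1.0, -0.1, -2.2]
opening: 0.0115
```

Request:
play_rows(
  steps="0 0 -0.035 0 0 0 1; 0 0 -0.03 0 0 0 1; 0 0 -0.02 0 0 0 1; 0 0 0 0 0 0 1",
)

```text
time: 25.02
eef_pos: [0.5025, 0.1387, 0.2511]
tool_rot: [[0.998, -0.062, -0.012], [-0.062, -0.998, 0.002], [-0.012, -0.001, -1.0]]
contact_force: [-0.6, 0.1, -1.8]
opening: 0.0115
```

```bash
python3 - <<'E'
from h import *
s=st();print(np.round(s["tool_rot"],3).tolist())
f=bot.grab_frame("wrist");pts(f,["lid","lid_grip"])
plan([.415,-.09,.25],np.radians(-3),step=.03,fing=1)
E
```

```text
t 25.02 pos [0.5025, 0.1387, 0.2511] open 0.0115 F [-0.6, 0.1, -1.8] M [0.0, -0.13, -0.08] q [0.043, 0.302, 1.48, 0.002, 1.372, 1.675]
[[0.998, -0.062, -0.012], [-0.062, -0.998, 0.002], [-0.012, -0.001, -1.0]]
lid [([315.0, 407.0], 0.58)]
lid_grip [([317.0, 345.0], 0.7)]
-0.008 0.0259 -0.0003 0 0.0024 -0.0011 1; -0.008 0.0259 -0.0004 0 0.0024 -0.0011 1; -0.008 0.0259 -0.0004 0 0.0024 -0.0011 1; -0.008 0.0259 -0.0004 0 0.0024 -0.0011 1; -0.0081 0.0259 -0.0004 0 0.0024 -0.0011 1
-0.0081 0.0259 -0.0004 0 0.0024 -0.0011 1; -0.0081 0.0259 -0.0005 0 0.0024 -0.0011 1; -0.0081 0.0259 -0.0005 0 0.0024 -0.0011 1; -0.0082 0.0259 -0.0005 0 0.0024 -0.0011 1
```

Request:
play_rows(
  steps="-0.008 0.026 0 0 0.001 0 1; -0.008 0.026 0 0 0.001 0 1; -0.008 0.026 0 0 0.001 0 1; -0.008 0.026 0 0 0.001 0 1; -0.008 0.026 0 0 0.001 0 1",
)

```text
time: 25.58
eef_pos: [0.4478, 0.011, 0.2351]
tool_rot: [[0.998, -0.055, -0.035], [-0.055, -0.998, 0.005], [-0.035, -0.003, -0.999]]
contact_force: [0.3, -0.6, -2.3]
opening: 0.0114
```

Request:
play_rows(
  steps="-0.008 0.026 0 0 0.001 0 1; -0.008 0.026 0 0 0.001 0 1; -0.008 0.026 0 0 0.001 0 1; -0.008 0.02 0 0 0.001 0 1; 0 0 0 0 0 0 1",
)

```text
time: 26.0
eef_pos: [0.4026, -0.0906, 0.2258]
tool_rot: [[0.997, -0.058, -0.05], [-0.057, -0.998, 0.012], [-0.05, -0.009, -0.999]]
contact_force: [-0.0, 0.5, -2.5]
opening: 0.0114
```

```bash
python3 - <<'E'
from h import *
s=st();print(np.round(s["tool_rot"],3).tolist())
f=bot.grab_frame("wrist");save(f,"w8.png")
for t,z in(("wing_nut_mid",.119),("bowl_rim",.085),("tumbler",0),("lid",.2),("lid_grip",.2)): print(t,[(np.round(d["centre"]).tolist(),round(d["p"],2),atz(f,d["centre"],z).round(4).tolist()) for d in bot.pinpoint(t,f)[:2]])
E
```

```text
t 26.0 pos [0.4026, -0.0906, 0.2258] open 0.0114 F [-0.0, 0.5, -2.5] M [0.06, -0.13, 0.01] q [-0.499, 0.103, 1.794, -0.014, 1.293, 1.134]
[[0.997, -0.058, -0.05], [-0.057, -0.998, 0.012], [-0.05, -0.009, -0.999]]
wing_nut_mid []
bowl_rim []
tumbler [([320.0, 28.0], 0.82, [0.5382, -0.0994, -0.0]), ([260.0, 42.0], 0.48, [0.531, -0.0504, 0.0])]
lid [([316.0, 405.0], 0.93, [0.3425, -0.0869, 0.2])]
lid_grip [([318.0, 345.0], 0.68, [0.3754, -0.0896, 0.2])]
```

View pics/w8.png

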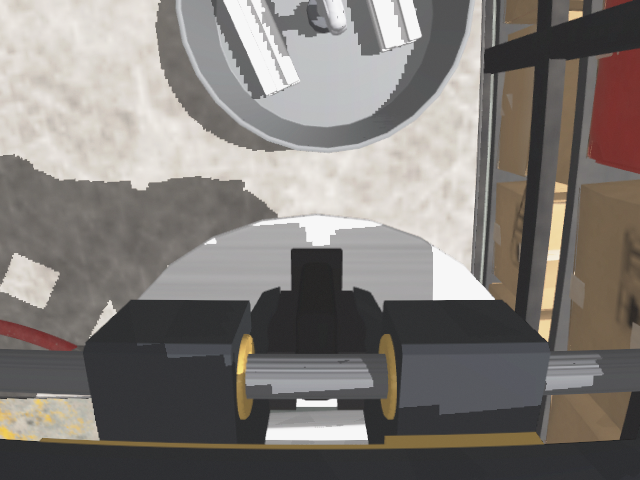

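Request:
play_rows(
  steps="0.01 0 -0.02 -0.004 0.025 0 1; 0.01 0 -0.02 -0.004 0.025 0 1; 0.005 0 -0.01 -0.002 0.015 0 1; 0 0 0 0 0.005 0 1",
)

```text
time: 26.63
eef_pos: [0.4323, -0.0863, 0.277]
tool_rot: [[0.999, -0.048, 0.023], [-0.048, -0.999, -0.001], [0.023, -0.0, -1.0]]
contact_force: [-0.8, -0.3, -2.4]
opening: 0.0113
```

```bash
python3 - <<'E'
from h import *
s=st();print(np.round(s["tool_rot"],3).tolist())
f=bot.grab_frame("wrist");save(f,"w9.png")
for t,z in(("wing_nut_mid",.119),("bowl_rim",.085),("tumbler",0)): print(t,[(np.round(d["centre"]).tolist(),round(d["p"],2),atz(f,d["centre"],z).round(4).tolist()) for d in bot.pinpoint(t,f)[:2]])
# rim residual: project circle for candidate centres, maximise gradient along its normal
from scipy.optimize import minimize
def score(c,f,r=.092,z=.085):
    g=cv2.GaussianBlur(cv2.cvtColor(f["pixels"],cv2.COLOR_RGB2GRAY),(0,0),1.2).astype(np.float32)
    a=np.linspace(0,2*np.pi,360,endpoint=False); u=np.c_[np.cos(a),np.sin(a)]
    def samp(rr):
        q=proj(f,np.c_[np.array(c)+rr*u,np.full(360,z)]).astype(np.float32)
        ok=(q[:,0]>3)&(q[:,0]<636)&(q[:,1]>3)&(q[:,1]<476)
        return cv2.remap(g,q[:,:1],q[:,1:],cv2.INTER_LINEAR)[:,0],ok
    o,k1=samp(r+.002);i,k2=samp(r-.001); k=k1&k2
    return np.mean(np.abs(o-i)[k])
for n,ff in(("wrist",f),("top",bot.grab_frame("top"))):
    G=[(score((x,y),ff),x,y) for x in np.arange(.528,.552,.001) for y in np.arange(-.116,-.09,.001)]
    print(n,[tuple(np.round(v,4)) for v in sorted(G)[-4:]])
E
```

```text
t 26.63 pos [0.4323, -0.0863, 0.277] open 0.0113 F [-0.8, -0.3, -2.4] M [0.09, -0.11, -0.05] q [-0.47, 0.083, 1.678, 0.01, 1.359, 1.147]
[[0.999, -0.048, 0.023], [-0.048, -0.999, -0.001], [0.023, -0.0, -1.0]]
wing_nut_mid [([333.0, 75.0], 0.94, [0.5394, -0.1024, 0.119])]
bowl_rim [([329.0, 79.0], 0.9, [0.541, -0.1007, 0.085])]
tumbler [([327.0, 94.0], 0.71, [0.539, -0.1011, 0.0])]
wrist [(np.float64(44.3004), np.float64(0.542), np.float64(-0.097)), (np.float64(45.5309), np.float64(0.544), np.float64(-0.099)), (np.float64(45.7411), np.float64(0.544), np.float64(-0.098)), (np.float64(45.86), np.float64(0.543), np.float64(-0.098))]
top [(np.float64(19.0104), np.float64(0.532), np.float64(-0.104)), (np.float64(19.1199), np.float64(0.534), np.float64(-0.103)), (np.float64(19.1874), np.float64(0.533), np.float64(-0.104)), (np.float64(19.2502), np.float64(0.533), np.float64(-0.103))]
```

```bash
sed -i 's/^C=.*/C=np.array([.5395,-.1015])/' h.py; python3 - <<'E'
from h import *
plan([.524,-.0456,.21],np.radians(105.5),step=.03,fing=1)
E
```

```text
0.0056 -0.0028 0.0041 0.0009 -0.0009 -0.1182 1; 0.0059 -0.0021 0.0041 0.0009 -0.0009 -0.1182 1; 0.0061 -0.0014 0.0041 0.0009 -0.0009 -0.1182 1; 0.0063 -0.0007 0.0041 0.0009 -0.0009 -0.1182 1; 0.0063 0.0001 0.0041 0.0009 -0.0009 -0.1182 1
0.0063 0.0008 0.0041 0.0009 -0.0009 -0.1182 1; 0.0061 0.0015 0.0041 0.0009 -0.0009 -0.1182 1; 0.0059 0.0023 0.0041 0.0009 -0.0009 -0.1182 1; 0.0056 0.0029 0.0041 0.0009 -0.0009 -0.1182 1; 0.0052 0.0036 0.0041 0.0009 -0.0009 -0.1182 1
0.0048 0.0042 0.0041 0.0009 -0.0009 -0.1182 1; 0.0042 0.0047 0.0041 0.0009 -0.0009 -0.1182 1; 0.0037 0.0052 0.0041 0.0009 -0.0009 -0.1182 1; 0.003 0.0056 0.0041 0.0009 -0.0009 -0.1182 1; 0.0023 0.0059 0.0041 0.0009 -0.0009 -0.1182 1
0.0016 0.0061 0.004 0.0009 -0.0009 -0.1182 1
```

Request:
play_rows(
  steps="0.0055 -0.003 0.002 0.001 -0.001 -0.118 1; 0.006 -0.002 0.002 0.001 -0.001 -0.118 1; 0.006 -0.0015 0.002 0.001 -0.001 -0.118 1; 0.0065 -0.0005 0.002 0.001 -0.001 -0.118 1; 0.0065 0 0.002 0.001 -0.001 -0.118 1",
)

```text
time: 27.3
eef_pos: [0.4585, -0.073, 0.2616]
tool_rot: [[0.847, 0.532, 0.005], [0.532, -0.847, 0.007], [0.008, -0.003, -1.0]]
contact_force: [0.1, 0.2, -2.6]
opening: 0.0117
```

Request:
play_rows(
  steps="0.0065 0.001 0.002 0.001 0 -0.118 1; 0.006 0.0015 0.002 0.001 0 -0.118 1; 0.006 0.0025 0.002 0.001 0 -0.118 1; 0.0055 0.003 0.002 0.001 0 -0.118 1; 0.005 0.0035 0.002 0.001 0 -0.118 1",
)

```text
time: 27.72
eef_pos: [0.4865, -0.0588, 0.2472]
tool_rot: [[0.38, 0.925, -0.008], [0.925, -0.38, 0.014], [0.01, -0.012, -1.0]]
contact_force: [0.3, -0.0, -2.8]
opening: 0.0114
```

```bash
python3 - <<'E'
from h import *
s=st();print(np.round(s["tool_rot"],3).tolist())
plan([.524,-.0456,.21],np.radians(105.5),step=.03,fing=1)
E
```

```text
t 27.72 pos [0.4865, -0.0588, 0.2472] open 0.0114 F [0.3, -0.0, -2.8] M [0.08, -0.13, -0.02] q [-0.365, 0.234, 1.579, 0.01, 1.341, 0.023]
[[0.38, 0.925, -0.008], [0.925, -0.38, 0.014], [0.01, -0.012, -1.0]]
0.0043 0.005 0.0062 -0.0015 -0.0023 -0.1101 1; 0.0038 0.0055 0.0062 -0.0015 -0.0023 -0.1101 1; 0.0032 0.0058 0.0062 -0.0015 -0.0023 -0.1101 1; 0.0025 0.0061 0.0062 -0.0015 -0.0023 -0.1101 1; 0.0019 0.0064 0.0062 -0.0015 -0.0023 -0.1101 1
0.0012 0.0065 0.0062 -0.0015 -0.0023 -0.1101 1
```

Request:
play_rows(
  steps="0.0045 0.005 0.004 -0.001 -0.002 -0.11 1; 0.004 0.0055 0.004 -0.001 -0.002 -0.11 1; 0.003 0.006 0.004 -0.001 -0.002 -0.11 1; 0.0025 0.006 0.004 -0.001 -0.002 -0.11 1; 0.002 0.0065 0.004 -0.001 -0.002 -0.11 1",
)

```text
time: 28.13
eef_pos: [0.5171, -0.0465, 0.222]
tool_rot: [[-0.187, 0.982, -0.013], [0.982, 0.187, 0.006], [0.008, -0.011, -1.0]]
contact_force: [-1.0, -0.5, -2.2]
opening: 0.0118
```

Request:
play_rows(
  steps="0.001 0.0065 0.004 -0.001 -0.002 -0.11 1; 0 0 0 0 0 0 1",
)

```text
time: 28.3
eef_pos: [0.5229, -0.0436, 0.2151]
tool_rot: [[-0.303, 0.953, -0.016], [0.953, 0.303, 0.006], [0.01, -0.014, -1.0]]
contact_force: [0.4, 0.3, -2.2]
opening: 0.0115
```

```bash
cat > chk.py <<'E'
from h import *
import sys
s=st();R=np.array(s["tool_rot"]);print(np.round(R,3).tolist())
lc=np.array(s["eef_pos"])+R@np.array([-.058,0,.0241]);print("lid est",lc.round(4),"err xy mm",((lc[:2]-C)*1000).round(1),"yaw",np.degrees(np.arctan2(R[1,0],R[0,0])).round(1))
yaw=np.radians(105.5)
if len(sys.argv)>1:
    t=C+.058*np.array([np.cos(yaw),np.sin(yaw)]); plan([*t,float(sys.argv[1])],yaw,step=float(sys.argv[2]),fing=1)
E
python3 - <<'E'
import sys;sys.argv=["",".165",".02"];exec(open("chk.py").read())
f=bot.grab_frame("wrist");save(f,"w10.png",None,.8)
a=bot.grab_frame("scene");save(a,"s10.png",(330,90,490,290),3)
E
```

```text
t 28.3 pos [0.5229, -0.0436, 0.2151] open 0.0115 F [0.4, 0.3, -2.2] M [0.09, -0.05, -0.04] q [-0.307, 0.34, 1.523, 0.001, 1.295, -0.615]
[[-0.303, 0.953, -0.016], [0.953, 0.303, 0.006], [0.01, -0.014, -1.0]]
lid est [ 0.54   -0.0988  0.1904] err xy mm [0.5 2.7] yaw 107.6
-0.0009 0.0004 0.0167 -0.0046 -0.0034 0.0124 1; -0.0009 0.0003 0.0167 -0.0046 -0.0034 0.0124 1; -0.0008 0.0003 0.0167 -0.0046 -0.0034 0.0124 1
```

View pics/s10.png

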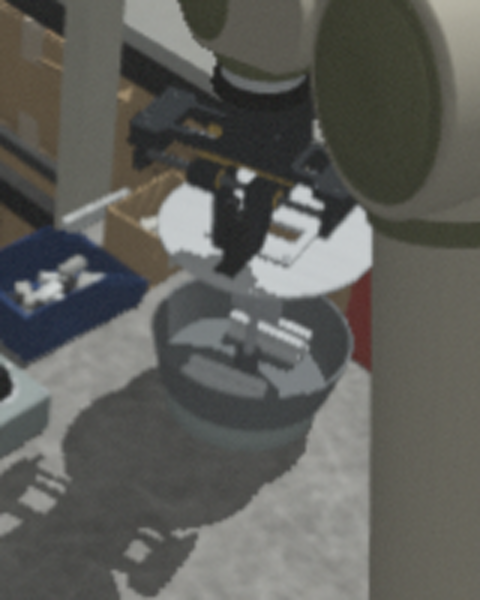

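The lid is held over the bowl with the nut under it and the pieces still inside. Lowering.

Request:
play_rows(
  steps="-0.001 0 0.016 -0.0045 -0.006 0.012 1; -0.001 0 0.016 -0.0045 -0.006 0.012 1; -0.001 0 0.014 -0.0045 -0.006 0.012 1; 0 0 0 0 0 0 1",
)

```text
time: 28.73
eef_pos: [0.5219, -0.0477, 0.1697]
tool_rot: [[-0.245, 0.97, 0.004], [0.97, 0.245, -0.009], [-0.01, 0.002, -1.0]]
contact_force: [-0.2, -0.0, -3.0]
opening: 0.0119
```

```bash
python3 - <<'E'
import sys;sys.argv=["",".15",".01"];exec(open("chk.py").read())
b=bot.grab_frame("top");f=bot.grab_frame("wrist")
for n,ff in(("top",b),("wrist",f)): 
    pts(ff,["lid","lid_grip","bowl_rim","wing_nut_mid"])
top=cv2.resize(b["pixels"][180:300,420:545],None,fx=3.2,fy=3.2,interpolation=cv2.INTER_CUBIC)
w=cv2.resize(f["pixels"],(512,384))
o=np.zeros((384,920,3),np.uint8);o[:384,:400]=top[:384,:400];o[:,408:]=w; o=cv2.resize(o,None,fx=.85,fy=.85)
cv2.imwrite("pics/m11.png",o[:,:,::-1])
E
```

```text
t 28.73 pos [0.5219, -0.0477, 0.1697] open 0.0119 F [-0.2, -0.0, -3.0] M [0.11, -0.02, -0.02] q [-0.311, 0.372, 1.604, -0.008, 1.159, -0.555]
[[-0.245, 0.97, 0.004], [0.97, 0.245, -0.009], [-0.01, 0.002, -1.0]]
lid est [ 0.5362 -0.1042  0.1462] err xy mm [-3.3 -2.7] yaw 104.2
0.0009 0.0013 0.0098 0.0009 0.005 -0.0117 1; 0.0008 0.0013 0.0098 0.0009 0.005 -0.0117 1
lid []
lid_grip [([472.0, 251.0], 0.68)]
bowl_rim []
wing_nut_mid []
lid [([318.0, 408.0], 0.78), ([616.0, 40.0], 0.42)]
lid_grip [([321.0, 340.0], 0.84)]
bowl_rim []
wing_nut_mid []
```

View pics/m11.png

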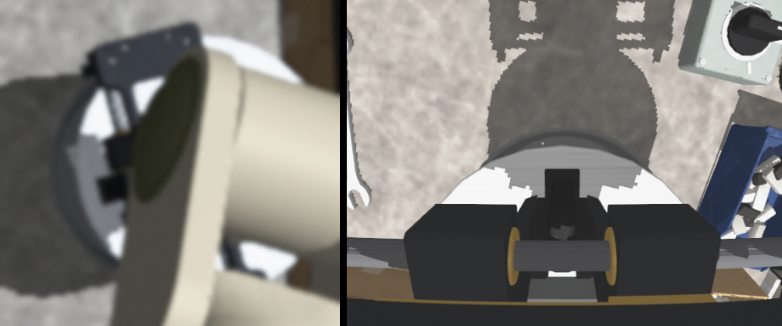

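Request:
play_rows(
  steps="0.001 0.0015 0.007 0 0.002 -0.01 1; 0.001 0.0015 0.007 0 0.002 -0.01 1; 0.0005 0.0015 0.006 0 0 -0.006 1",
)

```text
time: 29.48
eef_pos: [0.5281, -0.0444, 0.1519]
tool_rot: [[-0.276, 0.961, 0.01], [0.961, 0.276, -0.007], [-0.01, 0.008, -1.0]]
contact_force: [0.6, 0.2, -3.3]
opening: 0.0115
```

```bash
python3 chk.py .13 .008
```

```text
t 29.48 pos [0.5281, -0.0444, 0.1519] open 0.0115 F [0.6, 0.2, -3.3] M [0.15, -0.14, 0.03] q [-0.303, 0.402, 1.611, -0.004, 1.116, -0.581]
[[-0.276, 0.961, 0.01], [0.961, 0.276, -0.007], [-0.01, 0.008, -1.0]]
lid est [ 0.5444 -0.1003  0.1283] err xy mm [4.9 1.2] yaw 106.0
0.0001 -0.0015 0.0073 0.0027 0.0032 0.0029 1; 0 -0.0015 0.0073 0.0027 0.0032 0.0029 1; 0 -0.0015 0.0073 0.0027 0.0032 0.0029 1
```

Request:
play_rows(
  steps="0 -0.0025 0.007 0.0026 0 0 1; 0 -0.0025 0.007 0.0026 0 0 1; 0 -0.002 0.006 0.0026 0 0 1",
)

```text
time: 29.73
eef_pos: [0.5211, -0.0461, 0.1287]
tool_rot: [[-0.277, 0.961, 0.001], [0.961, 0.277, -0.009], [-0.009, -0.002, -1.0]]
contact_force: [0.9, 0.5, -2.1]
opening: 0.0115
```

```bash
python3 chk.py .115 .006
```

```text
t 29.73 pos [0.5211, -0.0461, 0.1287] open 0.0115 F [0.9, 0.5, -2.1] M [0.1, -0.07, 0.03] q [-0.309, 0.422, 1.65, -0.009, 1.066, -0.585]
[[-0.277, 0.961, 0.001], [0.961, 0.277, -0.009], [-0.009, -0.002, -1.0]]
lid est [ 0.5371 -0.1021  0.1051] err xy mm [-2.4 -0.6] yaw 106.1
-0.0001 0.001 0.0046 -0.0006 0.0029 0.0033 1; -0.0001 0.001 0.0046 -0.0006 0.0029 0.0033 1; -0.0001 0.001 0.0046 -0.0006 0.0029 0.0033 1
```

Request:
play_rows(
  steps="0 0.0008 0.005 -0.0006 0 0 1; 0 0.0008 0.005 -0.0006 0 0 1; 0 0.0004 0.004 0 0 0 1",
)

```text
time: 29.98
eef_pos: [0.5222, -0.0457, 0.1122]
tool_rot: [[-0.276, 0.961, -0.0], [0.961, 0.276, -0.008], [-0.008, -0.002, -1.0]]
contact_force: [0.9, -0.5, -2.0]
opening: 0.0115
```

```bash
python3 chk.py .103 .005
```

```text
t 29.98 pos [0.5222, -0.0457, 0.1122] open 0.0115 F [0.9, -0.5, -2.0] M [0.1, -0.04, 0.01] q [-0.307, 0.447, 1.662, -0.009, 1.031, -0.583]
[[-0.276, 0.961, -0.0], [0.961, 0.276, -0.008], [-0.008, -0.002, -1.0]]
lid est [ 0.5382 -0.1017  0.0885] err xy mm [-1.3 -0.2] yaw 106.0
-0.0002 0.0009 0.0046 -0.0012 0.0038 0.0048 1; -0.0002 0.0009 0.0046 -0.0012 0.0038 0.0048 1
```

Request:
play_rows(
  steps="0 0.0008 0.0035 0 0 0 1; 0 0.0004 0.003 0 0 0 1",
)

```text
time: 30.15
eef_pos: [0.5233, -0.0453, 0.1048]
tool_rot: [[-0.276, 0.961, -0.001], [0.961, 0.276, -0.008], [-0.007, -0.003, -1.0]]
contact_force: [-4.3, 5.2, 3.1]
opening: 0.0118
```

```bash
python3 chk.py .103 .005
```

```text
t 30.15 pos [0.5233, -0.0453, 0.1048] open 0.0118 F [-4.3, 5.2, 3.1] M [0.38, 0.33, -0.08] q [-0.306, 0.459, 1.665, -0.009, 1.016, -0.581]
[[-0.276, 0.961, -0.001], [0.961, 0.276, -0.008], [-0.007, -0.003, -1.0]]
lid est [ 0.5393 -0.1012  0.0811] err xy mm [-0.2  0.3] yaw 106.0
-0.0005 0.0006 0.0018 -0.0028 0.007 0.0094 1
```

Request:
play_rows(
  steps="0.0007 -0.0007 0.002 0 0 0 1; 0.0002 -0.0003 0.002 0 0 0 1",
)

```text
time: 30.32
eef_pos: [0.5227, -0.0449, 0.1027]
tool_rot: [[-0.277, 0.961, 0.001], [0.961, 0.277, -0.009], [-0.009, -0.002, -1.0]]
contact_force: [-15.8, 2.9, 36.9]
opening: 0.0111
```

```bash
python3 chk.py .103 .005
```

```text
t 30.32 pos [0.5227, -0.0449, 0.1027] open 0.0111 F [-15.8, 2.9, 36.9] M [0.46, 2.28, -0.16] q [-0.305, 0.46, 1.67, -0.01, 1.008, -0.58]
[[-0.277, 0.961, 0.001], [0.961, 0.277, -0.009], [-0.009, -0.002, -1.0]]
lid est [ 0.5388 -0.1009  0.0791] err xy mm [-0.7  0.6] yaw 106.1
-0.001 0.001 -0.0003 -0.0015 0.0086 0.0097 1
```

Request:
play_rows(
  steps="0 0 -0.001 0 0 0 1; 0 0 0 0 0 0 0.2; 0 0 0 0 0 0 0.2; 0 0 0 0 0 0 0.2; 0 0 0 0 0 0 0.2",
)

```text
time: 30.73
eef_pos: [0.524, -0.0454, 0.1055]
tool_rot: [[-0.277, 0.961, 0.006], [0.961, 0.277, -0.011], [-0.012, 0.002, -1.0]]
contact_force: [-0.2, -0.4, -1.0]
opening: 0.0347
```

Request:
play_rows(
  steps="0 0 0 0 0 0 0.2; 0 0 -0.02 0 0 0 0.2; 0 0 -0.03 0 0 0 0.2; 0 0 -0.035 0 0 0 0.2; 0 0 -0.035 0 0 0 0.2",
)

```text
time: 31.15
eef_pos: [0.5204, -0.0435, 0.2221]
tool_rot: [[-0.277, 0.961, -0.009], [0.961, 0.277, -0.006], [-0.003, -0.011, -1.0]]
contact_force: [-0.1, -0.5, 0.5]
opening: 0.0351
```

```bash
python3 - <<'E'
from h import *
s=st()
plan([.46,-.11,.26],np.radians(15.5),step=.03,fing=0.2)
E
```

```text
t 31.15 pos [0.5204, -0.0435, 0.2221] open 0.0351 F [-0.1, -0.5, 0.5] M [-0.03, -0.13, 0.02] q [-0.304, 0.325, 1.526, -0.009, 1.298, -0.581]
-0.0034 -0.0055 -0.0026 -0.0004 0.0008 0.1129 0.2; -0.004 -0.0051 -0.0026 -0.0004 0.0008 0.1129 0.2; -0.0045 -0.0046 -0.0026 -0.0004 0.0008 0.1129 0.2; -0.005 -0.0041 -0.0027 -0.0004 0.0008 0.1129 0.2; -0.0054 -0.0035 -0.0027 -0.0004 0.0008 0.1129 0.2
-0.0058 -0.0028 -0.0027 -0.0004 0.0008 0.1129 0.2; -0.0061 -0.0022 -0.0027 -0.0004 0.0008 0.1129 0.2; -0.0063 -0.0015 -0.0027 -0.0004 0.0008 0.1129 0.2; -0.0064 -0.0007 -0.0027 -0.0004 0.0008 0.1129 0.2; -0.0064 0 -0.0027 -0.0004 0.0008 0.1129 0.2
-0.0064 0.0007 -0.0027 -0.0004 0.0008 0.1129 0.2; -0.0063 0.0014 -0.0027 -0.0004 0.0008 0.1129 0.2; -0.0061 0.0021 -0.0027 -0.0004 0.0008 0.1129 0.2; -0.0058 0.0028 -0.0027 -0.0004 0.0008 0.1129 0.2
```

```bash
python3 - <<'E'
from h import *
plan([.605,-.083,.25],np.radians(195.5),step=.03,fing=0.2)
E
```

```text
-0.0044 0.005 -0.002 -0.0008 -0.0004 -0.1115 0.2; -0.0049 0.0045 -0.002 -0.0008 -0.0004 -0.1115 0.2; -0.0054 0.0039 -0.002 -0.0008 -0.0004 -0.1115 0.2; -0.0058 0.0033 -0.002 -0.0008 -0.0004 -0.1115 0.2; -0.0061 0.0026 -0.002 -0.0008 -0.0004 -0.1115 0.2
-0.0064 0.0019 -0.002 -0.0008 -0.0004 -0.1115 0.2; -0.0066 0.0012 -0.002 -0.0008 -0.0004 -0.1115 0.2; -0.0067 0.0005 -0.002 -0.0008 -0.0004 -0.1115 0.2; -0.0067 -0.0003 -0.002 -0.0008 -0.0004 -0.1115 0.2; -0.0066 -0.001 -0.002 -0.0008 -0.0004 -0.1115 0.2
-0.0064 -0.0017 -0.002 -0.0008 -0.0004 -0.1115 0.2; -0.0062 -0.0024 -0.002 -0.0008 -0.0004 -0.1115 0.2; -0.0059 -0.0031 -0.002 -0.0008 -0.0004 -0.1115 0.2; -0.0055 -0.0037 -0.002 -0.0008 -0.0004 -0.1115 0.2
```

Request:
play_rows(
  steps="-0.0045 0.005 -0.003 -0.001 0 -0.1115 0.2; -0.005 0.0045 -0.003 -0.001 0 -0.1115 0.2; -0.0055 0.004 -0.003 -0.001 0 -0.1115 0.2; -0.006 0.0035 -0.003 -0.001 0 -0.1115 0.2; -0.006 0.0025 -0.003 -0.001 0 -0.1115 0.2",
)

```text
time: 31.57
eef_pos: [0.554, -0.0582, 0.2465]
tool_rot: [[-0.758, 0.652, 0.009], [0.652, 0.758, -0.008], [-0.012, -0.0, -1.0]]
contact_force: [-0.2, -0.2, -0.4]
opening: 0.0355
```

Request:
play_rows(
  steps="-0.0065 0.002 -0.002 -0.001 0 -0.1115 0.2; -0.0065 0.001 -0.002 -0.001 0 -0.1115 0.2; -0.0065 0.0005 -0.002 -0.001 0 -0.1115 0.2; -0.0065 0 -0.002 -0.001 0 -0.1115 0.2; -0.0065 -0.001 -0.002 -0.001 0 -0.1115 0.2",
)

```text
time: 31.98
eef_pos: [0.5859, -0.0718, 0.257]
tool_rot: [[-0.992, 0.124, 0.011], [0.124, 0.992, -0.003], [-0.011, -0.002, -1.0]]
contact_force: [0.6, -0.0, 0.2]
opening: 0.0355
```

Request:
play_rows(
  steps="-0.0065 -0.0015 -0.002 -0.001 0 -0.1115 0.2; -0.006 -0.0025 -0.002 -0.001 0 -0.1115 0.2; -0.006 -0.003 -0.002 -0.001 0 -0.1115 0.2; -0.0055 -0.0035 -0.002 -0.001 0 -0.1 0.2; 0 0 0 0 0 0 0.2",
)

```text
time: 32.4
eef_pos: [0.6124, -0.0822, 0.2646]
tool_rot: [[-0.944, -0.331, 0.01], [-0.331, 0.944, 0.001], [-0.01, -0.002, -1.0]]
contact_force: [-0.5, 0.2, 0.2]
opening: 0.0351
```

```bash
python3 - <<'E'
from h import *
s=st();print(np.round(s["tool_rot"],3).tolist())
f=bot.grab_frame("wrist");save(f,"w12.png")
for t,z in(("wing_nut_mid",.119),("lid",.079),("lid_grip",.129)): print(t,[(np.round(d["centre"]).tolist(),round(d["p"],2),atz(f,d["centre"],z).round(4).tolist()) for d in bot.pinpoint(t,f)[:2]])
E
```

```text
t 32.4 pos [0.6124, -0.0822, 0.2646] open 0.0351 F [-0.5, 0.2, 0.2] M [0.1, -0.12, -0.04] q [-0.324, 0.504, 1.154, 0.004, 1.475, -2.233]
[[-0.944, -0.331, 0.01], [-0.331, 0.944, 0.001], [-0.01, -0.002, -1.0]]
wing_nut_mid [([327.0, 112.0], 0.64, [0.5393, -0.1011, 0.119])]
lid []
lid_grip [([423.0, 118.0], 0.89, [0.5225, -0.0425, 0.129])]
```

View pics/w12.png

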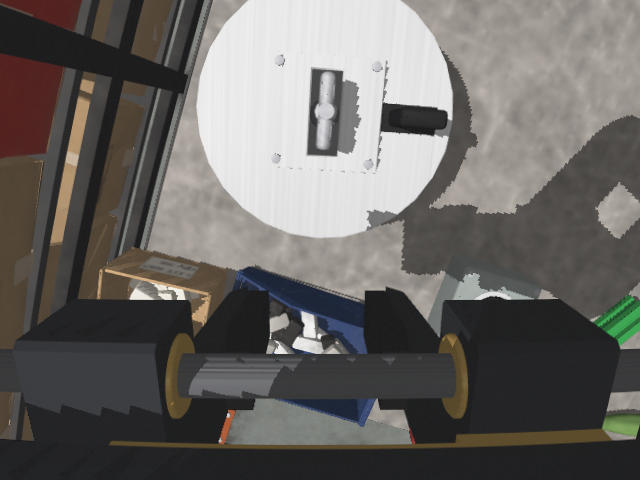

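```bash
python3 - <<'E'
from h import *
f=bot.grab_frame("wrist")
P=[atz(f,p,.094)[:2] for p in((280,60),(377,66),(368,164),(276,158))]
print("screw sides",[np.linalg.norm(P[i]-P[(i+1)%4]).round(4) for i in range(4)],np.mean(P,0).round(4))
W=[atz(f,p,.132)[:2] for p in((328,72),(324,150))];d=W[0]-W[1];print("blade",np.degrees(np.arctan2(-d[1],-d[0])),np.linalg.norm(d))
a=bot.grab_frame("scene");b=bot.grab_frame("top")
for t in["lid","lid_grip","wing_nut_mid"]:
    A=bot.pinpoint(t,a);B=bot.pinpoint(t,b);print(t,[(tri([ray(a,x["centre"]),ray(b,y["centre"])])[0].round(4).tolist()) for x in A[:1] for y in B[:1]])
plan([.5395,-.1015,.16],np.radians(195.5),step=.03,fing=0.2)
E
```

```text
screw sides [np.float64(0.0677), np.float64(0.0682), np.float64(0.0674), np.float64(0.0677)] [ 0.5384 -0.1004]
blade 16.27935587590454 0.04741578565355946
lid [[0.5439, -0.108, 0.0738]]
lid_grip [[0.5139, -0.0376, 0.1394]]
wing_nut_mid [[0.5396, -0.1035, 0.1181]]
0.0151 0.001 0.0208 -0.0003 0.0019 0.0126 0.2; 0.0151 0.0008 0.0208 -0.0003 0.0019 0.0126 0.2; 0.0151 0.0006 0.0209 -0.0003 0.0019 0.0126 0.2; 0.015 0.0004 0.0209 -0.0003 0.0019 0.0126 0.2; 0.015 0.0002 0.0209 -0.0003 0.0019 0.0126 0.2
```

The lid sits level: the screw-square sides are all 68 mm. The nut stands free in its slot at (327,112). Next, the nut.

Request:
play_rows(
  steps="0.015 0.001 0.0205 0 0.001 0.0115 0.2; 0.015 0.001 0.0205 0 0.001 0.0115 0.2; 0.015 0.0005 0.0205 0 0.001 0.0115 0.2; 0.015 0.0005 0.0205 0 0.001 0.0115 0.2; 0.013 0 0.018 0 0.001 0.01 0.2",
)

```text
time: 33.47
eef_pos: [0.5425, -0.1016, 0.1641]
tool_rot: [[-0.962, -0.273, 0.014], [-0.273, 0.962, -0.004], [-0.013, -0.007, -1.0]]
contact_force: [0.4, -0.8, 0.1]
opening: 0.0353
```

```bash
cat > nut.py <<'E'
from h import *
import sys
s=st();R=np.array(s["tool_rot"]);print("z",R[:,2].round(3),"yaw",(np.degrees(np.arctan2(R[1,0],R[0,0]))%360).round(1))
if len(sys.argv)>1: plan([.5393,-.1013,float(sys.argv[1])],np.radians(float(sys.argv[2])),step=float(sys.argv[3]),fing=sys.argv[4])
E
python3 nut.py .108 196 .015 0.2
```

```text
t 33.47 pos [0.5425, -0.1016, 0.1641] open 0.0353 F [0.4, -0.8, 0.1] M [0.07, -0.11, 0.0] q [-0.398, 0.431, 1.532, 0.002, 1.164, -2.246]
z [ 0.014 -0.004 -1.   ] yaw 195.8
0.0009 0.0004 0.014 -0.0019 0.0032 -0.0008 0.2; 0.0009 0.0004 0.014 -0.0019 0.0032 -0.0008 0.2; 0.0008 0.0003 0.014 -0.0019 0.0032 -0.0008 0.2; 0.0008 0.0003 0.014 -0.0019 0.0032 -0.0008 0.2
```

Request:
play_rows(
  steps="0.001 0 0.014 -0.002 0.003 0 0.2; 0.001 0 0.014 -0.002 0.003 0 0.2; 0.001 0 0.014 -0.002 0.003 0 0.2; 0.001 0 0.012 -0.002 0.003 0 0.2",
)

```text
time: 33.8
eef_pos: [0.536, -0.1032, 0.1068]
tool_rot: [[-0.963, -0.27, -0.002], [-0.27, 0.963, 0.002], [0.001, 0.002, -1.0]]
contact_force: [0.2, 0.0, -1.0]
opening: 0.0353
```

```bash
python3 nut.py .108 196 .015 0.2
```

```text
t 33.8 pos [0.536, -0.1032, 0.1068] open 0.0353 F [0.2, 0.0, -1.0] M [0.04, -0.13, 0.07] q [-0.405, 0.497, 1.598, 0.001, 1.049, -2.25]
z [-0.002  0.002 -1.   ] yaw 195.7
-0.0037 0.0009 -0.0012 0.002 -0.0013 -0.0061 0.2
```

Request:
play_rows(
  steps="-0.0037 0.001 0 0 0 0 0.2; -0.0005 0 0 0 0 0 1; 0 0 0 0 0 0 1; 0 0 0 0 0 0 1; 0 0 0 0 0 0 1",
  force=60,
)

```text
time: 34.22
eef_pos: [0.5405, -0.1009, 0.1064]
tool_rot: [[-0.963, -0.27, -0.003], [-0.27, 0.963, 0.001], [0.002, 0.002, -1.0]]
contact_force: [3.0, -17.3, -7.3]
opening: 0.0108
```

```bash
python3 nut.py .108 196 .015 1
```

```text
t 34.22 pos [0.5405, -0.1009, 0.1064] open 0.0108 F [3.0, -17.3, -7.3] M [-2.76, -0.61, 0.01] q [-0.398, 0.505, 1.585, 0.0, 1.054, -2.242]
z [-0.003  0.001 -1.   ] yaw 195.7
0.0012 -0.0001 -0.0016 0.0021 -0.002 -0.006 1
```

Request:
play_rows(
  steps="0 0 0.0003 0 0 0.12 1; 0 0 0.0003 0 0 0.12 1; 0 0 0.0003 0 0 0.12 1; 0 0 0.0003 0 0 0.12 1; 0 0 0.0003 0 0 0.12 1",
)

```text
time: 34.63
eef_pos: [0.5406, -0.1029, 0.105]
tool_rot: [[-0.94, 0.34, -0.002], [0.34, 0.94, -0.003], [0.0, -0.003, -1.0]]
contact_force: [-0.4, -2.7, -4.1]
opening: 0.0094
```

```bash
python3 nut.py .1055 160 .015 1
```

```text
t 34.63 pos [0.5406, -0.1029, 0.105] open 0.0094 F [-0.4, -2.7, -4.1] M [-0.18, -0.13, 0.06] q [-0.4, 0.507, 1.586, -0.004, 1.049, -1.622]
z [-0.002 -0.003 -1.   ] yaw 160.1
0.0018 0.0011 -0.0005 -0.0033 -0.0005 0.0024 1
```

Request:
play_rows(
  steps="0 0 0.0003 0 0 0.12 1; 0 0 0.0003 0 0 0.12 1; 0 0 0.0003 0 0 0.12 1; 0 0 0.0003 0 0 0.12 1; 0 0 0.0003 0 0 0.12 1",
)

```text
time: 35.05
eef_pos: [0.5397, -0.1042, 0.1034]
tool_rot: [[-0.564, 0.826, -0.004], [0.826, 0.564, -0.005], [-0.002, -0.006, -1.0]]
contact_force: [-1.1, -0.9, -3.3]
opening: 0.0097
```

Request:
play_rows(
  steps="0 0 0.0003 0 0 0.12 1; 0 0 0.0003 0 0 0.12 1; 0 0 0.0003 0 0 0.12 1; 0 0 0.0003 0 0 0.12 1; 0 0 0.0003 0 0 0.12 1",
)

```text
time: 35.47
eef_pos: [0.5382, -0.1047, 0.1018]
tool_rot: [[0.026, 1.0, -0.007], [1.0, -0.026, -0.005], [-0.006, -0.007, -1.0]]
contact_force: [-1.6, -0.2, -3.5]
opening: 0.0095
```

```bash
python3 nut.py .102 90 .015 1
```

```text
t 35.47 pos [0.5382, -0.1047, 0.1018] open 0.0095 F [-1.6, -0.2, -3.5] M [-0.03, 0.03, 0.06] q [-0.402, 0.51, 1.591, -0.009, 1.045, -0.372]
z [-0.007 -0.005 -1.   ] yaw 88.5
0.0034 0.001 -0.0002 -0.0071 0.0055 -0.0259 1
```

Request:
play_rows(
  steps="0.001 0 0.0003 -0.001 0.001 0.12 1; 0.001 0 0.0003 -0.001 0.001 0.12 1; 0.0005 0 0.0003 -0.001 0.001 0.12 1; 0.0005 0 0.0003 0 0 0.12 1; 0.0005 0 0.0003 0 0 0.12 1",
)

```text
time: 35.88
eef_pos: [0.5368, -0.1041, 0.1002]
tool_rot: [[0.606, 0.796, -0.009], [0.796, -0.606, -0.008], [-0.012, -0.002, -1.0]]
contact_force: [-3.0, -2.2, -3.2]
opening: 0.0097
```

Request:
play_rows(
  steps="0 0 0.0003 0 0 0.12 1; 0 0 0.0003 0 0 0.12 1; 0 0 0.0003 0 0 0.12 1; 0 0 0.0003 0 0 0.12 1; 0 0 0.0003 0 0 0.12 1",
)

```text
time: 36.3
eef_pos: [0.5359, -0.103, 0.0987]
tool_rot: [[0.957, 0.291, -0.01], [0.291, -0.957, -0.006], [-0.012, 0.002, -1.0]]
contact_force: [0.6, 0.7, -4.0]
opening: 0.0098
```

```bash
python3 nut.py .099 17 .015 1
```

```text
t 36.3 pos [0.5359, -0.103, 0.0987] open 0.0098 F [0.6, 0.7, -4.0] M [0.18, -0.22, 0.09] q [-0.4, 0.511, 1.6, -0.011, 1.039, 0.881]
z [-0.01  -0.006 -1.   ] yaw 16.9
0.0037 -0.0006 -0.0004 0.0025 0.0117 -0.0018 1
```

The nut has turned 3.12 rad. I'll regrasp half a turn back and 4 mm higher for wrist range and lid clearance.

Request:
play_rows(
  steps="0 0 0 0 0 0 0.2; 0 0 0 0 0 0 0.2; 0 0 0 0 0 0 0.2; 0 0 0 0 0 0 0.2; 0 0 0 0 0 0 0.2",
)

```text
time: 36.72
eef_pos: [0.5367, -0.1033, 0.1004]
tool_rot: [[0.955, 0.297, -0.007], [0.297, -0.955, -0.007], [-0.009, 0.005, -1.0]]
contact_force: [-0.6, -1.2, 1.3]
opening: 0.0354
```

Request:
play_rows(
  steps="0.003 0 -0.015 0 0.003 0 0.2; 0 0 -0.02 0 0.003 0 0.2; 0 0 -0.02 0 0.003 0 0.2; 0 0 0 0 0 0 0.2",
)

```text
time: 37.05
eef_pos: [0.5397, -0.102, 0.157]
tool_rot: [[0.953, 0.303, -0.0], [0.303, -0.953, -0.004], [-0.001, 0.004, -1.0]]
contact_force: [0.4, -0.6, 0.4]
opening: 0.0353
```

```bash
python3 nut.py .155 107 .02 0.2
```

```text
t 37.05 pos [0.5397, -0.102, 0.157] open 0.0353 F [0.4, -0.6, 0.4] M [-0.04, -0.04, -0.05] q [-0.399, 0.441, 1.538, -0.004, 1.162, 0.866]
z [-0.    -0.004 -1.   ] yaw 17.6
0 -0.0001 0.0002 0.0002 0.0003 -0.12 0.2; 0 -0.0001 0.0002 0.0002 0.0003 -0.12 0.2; 0 -0.0001 0.0002 0.0002 0.0003 -0.12 0.2; 0 -0.0001 0.0002 0.0002 0.0003 -0.12 0.2; 0 -0.0001 0.0002 0.0002 0.0003 -0.12 0.2
0 -0.0001 0.0002 0.0002 0.0003 -0.12 0.2; 0 -0.0001 0.0002 0.0002 0.0003 -0.12 0.2; 0 -0.0001 0.0002 0.0002 0.0003 -0.12 0.2; 0 0 0.0002 0.0002 0.0003 -0.12 0.2; 0 0 0.0002 0.0002 0.0003 -0.12 0.2
0.0001 0 0.0002 0.0002 0.0003 -0.12 0.2; 0.0001 0 0.0002 0.0002 0.0003 -0.12 0.2; 0.0001 0 0.0002 0.0002 0.0003 -0.12 0.2
```

Request:
play_rows(
  steps="0 0 0 0 0 -0.12 0.2; 0 0 0 0 0 -0.12 0.2; 0 0 0 0 0 -0.12 0.2; 0 0 0 0 0 -0.12 0.2; 0 0 0 0 0 -0.12 0.2",
)

```text
time: 37.47
eef_pos: [0.5394, -0.1021, 0.155]
tool_rot: [[0.598, 0.802, 0.0], [0.802, -0.598, -0.004], [-0.003, 0.003, -1.0]]
contact_force: [-0.2, 0.6, 0.2]
opening: 0.0353
```

Request:
play_rows(
  steps="0 0 0 0 0 -0.12 0.2; 0 0 0 0 0 -0.12 0.2; 0 0 0 0 0 -0.12 0.2; 0 0 0 0 0 -0.12 0.2; 0 0 0 0 0 -0.12 0.2",
)

```text
time: 37.88
eef_pos: [0.5382, -0.1019, 0.1503]
tool_rot: [[0.016, 1.0, -0.004], [1.0, -0.016, -0.003], [-0.003, -0.004, -1.0]]
contact_force: [0.7, 0.1, 0.7]
opening: 0.035
```

Request:
play_rows(
  steps="0 0 0 0 0 -0.12 0.2; 0 0 0 0 0 -0.12 0.2; 0 0 0 0 0 -0.12 0.2; 0 0 0 0 0 -0.12 0.2; 0 0 0 0 0 -0.12 0.2",
)

```text
time: 38.3
eef_pos: [0.537, -0.1016, 0.1457]
tool_rot: [[-0.572, 0.82, -0.008], [0.82, 0.572, -0.002], [0.003, -0.008, -1.0]]
contact_force: [-0.1, -0.4, -0.1]
opening: 0.0353
```

Request:
play_rows(
  steps="0 0 0 0 0 -0.12 0.2; 0 0 0 0 0 -0.12 0.2; 0 0 0 0 0 -0.12 0.2; 0 0 0 0 0 -0.12 0.2; 0 0 0 0 0 -0.12 0.2",
)

```text
time: 38.72
eef_pos: [0.5357, -0.1013, 0.141]
tool_rot: [[-0.944, 0.33, -0.013], [0.33, 0.944, -0.0], [0.012, -0.005, -1.0]]
contact_force: [-0.4, 0.3, 0.7]
opening: 0.0353
```

```bash
python3 nut.py .155 197 .02 0.2; python3 - <<'E'
from h import *
f=bot.grab_frame("top");pts(f,["wing_nut_mid"])
E
```

```text
t 38.72 pos [0.5357, -0.1013, 0.141] open 0.0353 F [-0.4, 0.3, 0.7] M [0.08, -0.14, -0.04] q [-0.399, 0.457, 1.558, -0.006, 1.137, -1.631]
z [-0.013 -0.    -1.   ] yaw 160.7
-0.0005 0.0002 -0.0023 -0.0001 -0.0021 -0.1055 0.2; -0.0006 0.0001 -0.0023 -0.0001 -0.0021 -0.1055 0.2; -0.0006 0.0001 -0.0023 -0.0001 -0.0021 -0.1055 0.2; -0.0006 0 -0.0023 -0.0001 -0.0021 -0.1055 0.2; -0.0006 0 -0.0023 -0.0001 -0.0021 -0.1055 0.2
-0.0006 -0.0001 -0.0023 -0.0001 -0.0021 -0.1055 0.2
wing_nut_mid []
```

Request:
play_rows(
  steps="-0.0007 0 -0.002 0 -0.002 -0.106 0.2; -0.0007 0 -0.002 0 -0.002 -0.106 0.2; -0.0007 0 -0.002 0 -0.002 -0.106 0.2; -0.0007 0 -0.002 0 -0.002 -0.106 0.2; -0.0007 0 -0.002 0 -0.002 -0.106 0.2",
)

```text
time: 39.23
eef_pos: [0.5385, -0.1016, 0.1483]
tool_rot: [[-0.982, -0.187, -0.006], [-0.187, 0.982, 0.0], [0.006, 0.001, -1.0]]
contact_force: [0.5, 0.5, 0.5]
opening: 0.0356
```

Request:
play_rows(
  steps="-0.0007 0 0 0 -0.002 -0.1 0.2; 0 0 0 0 0 0 0.2",
)

```text
time: 39.4
eef_pos: [0.5392, -0.1015, 0.1478]
tool_rot: [[-0.958, -0.285, -0.004], [-0.285, 0.958, 0.0], [0.003, 0.001, -1.0]]
contact_force: [-0.6, -0.2, 0.2]
opening: 0.0352
```

```bash
python3 nut.py .102 197 .012 0.2
```

```text
t 39.4 pos [0.5392, -0.1015, 0.1478] open 0.0352 F [-0.6, -0.2, 0.2] M [0.06, -0.17, 0.01] q [-0.399, 0.452, 1.547, -0.001, 1.146, -2.259]
z [-0.004  0.    -1.   ] yaw 196.6
-0.0001 0 0.0114 0.0004 -0.0008 -0.0018 0.2; -0.0001 0 0.0114 0.0004 -0.0008 -0.0018 0.2; -0.0001 0 0.0114 0.0004 -0.0008 -0.0018 0.2; 0 0 0.0114 0.0004 -0.0008 -0.0018 0.2
```

Request:
play_rows(
  steps="-0.0003 0 0.0115 0 0 0 0.2; -0.0003 0 0.0115 0 0 0 0.2; -0.0003 0 0.0115 0 0 0 0.2; -0.0003 0 0.0085 0 0 0 0.2",
)

```text
time: 39.73
eef_pos: [0.5409, -0.1014, 0.1039]
tool_rot: [[-0.965, -0.262, -0.001], [-0.262, 0.965, -0.001], [0.001, -0.001, -1.0]]
contact_force: [0.5, 1.1, -0.6]
opening: 0.0353
```

```bash
python3 nut.py .102 197 .012 0.2
```

```text
t 39.73 pos [0.5409, -0.1014, 0.1039] open 0.0353 F [0.5, 1.1, -0.6] M [0.06, -0.16, -0.03] q [-0.398, 0.508, 1.588, -0.001, 1.046, -2.233]
z [-0.001 -0.001 -1.   ] yaw 195.2
0.0015 0.0006 0.0019 -0.0008 -0.0008 -0.0317 0.2
```

Request:
play_rows(
  steps="0.0015 0.0005 0.002 0 0 -0.03 0.2; 0 0 0.0003 0 0 0 1; 0 0 0.0003 0 0 0 1; 0 0 0.0003 0 0 0 1; 0 0 0 0 0 0 1",
)

```text
time: 40.15
eef_pos: [0.5386, -0.1014, 0.0982]
tool_rot: [[-0.961, -0.276, -0.004], [-0.276, 0.961, -0.001], [0.004, 0.001, -1.0]]
contact_force: [2.8, -21.1, -7.1]
opening: 0.0108
```

```bash
python3 nut.py .1 160 .012 1
```

```text
t 40.15 pos [0.5386, -0.1014, 0.0982] open 0.0108 F [2.8, -21.1, -7.1] M [-3.26, -0.71, 0.09] q [-0.399, 0.513, 1.597, -0.002, 1.035, -2.248]
z [-0.004 -0.001 -1.   ] yaw 196.0
-0.0001 0 -0.0003 -0.0001 -0.0006 0.1047 1; -0.0001 0 -0.0003 -0.0001 -0.0006 0.1047 1; -0.0001 0 -0.0003 -0.0001 -0.0006 0.1047 1; -0.0001 0 -0.0003 -0.0001 -0.0006 0.1047 1; -0.0001 0 -0.0003 -0.0001 -0.0006 0.1047 1
-0.0001 0 -0.0003 -0.0001 -0.0006 0.1047 1
```

Request:
play_rows(
  steps="0 0 0 0 0 0 0.6; 0 0 0 0 0 0 0.6; 0 0 -0.005 0 0 0 0.6; 0 0 -0.001 0 0 0 1; 0 0 -0.0005 0 0 0 1",
)

```text
time: 40.57
eef_pos: [0.539, -0.1019, 0.1058]
tool_rot: [[-0.962, -0.272, -0.002], [-0.272, 0.962, -0.002], [0.003, -0.001, -1.0]]
contact_force: [4.5, -3.8, -15.2]
opening: 0.009
```

Request:
play_rows(
  steps="0 0 -0.0005 0 0 0 1; 0 0 0 0 0 0 1",
)

```text
time: 40.73
eef_pos: [0.5391, -0.1019, 0.1056]
tool_rot: [[-0.962, -0.272, -0.002], [-0.272, 0.962, -0.001], [0.003, -0.001, -1.0]]
contact_force: [1.2, -0.6, -0.7]
opening: 0.0096
```

```bash
python3 nut.py .1 160 .012 1
```

```text
t 40.73 pos [0.5391, -0.1019, 0.1056] open 0.0096 F [1.2, -0.6, -0.7] M [0.02, -0.15, 0.08] q [-0.399, 0.503, 1.59, -0.002, 1.05, -2.244]
z [-0.002 -0.001 -1.   ] yaw 195.8
-0.0001 0.0001 0.0009 -0.0002 -0.0004 0.1041 1; -0.0001 0.0001 0.0009 -0.0002 -0.0004 0.1041 1; 0 0.0001 0.0009 -0.0002 -0.0004 0.1041 1; 0 0.0001 0.0009 -0.0002 -0.0004 0.1041 1; 0 0.0001 0.0009 -0.0002 -0.0004 0.1041 1
0 0.0001 0.0009 -0.0002 -0.0004 0.1041 1
```

Request:
play_rows(
  steps="0 0 0.0003 0 0 0.12 1; 0 0 0.0003 0 0 0.12 1; 0 0 0.0003 0 0 0.12 1; 0 0 0.0003 0 0 0.12 1; 0 0 0.0003 0 0 0.12 1",
)

```text
time: 41.15
eef_pos: [0.5391, -0.1024, 0.1042]
tool_rot: [[-0.941, 0.338, -0.003], [0.338, 0.941, -0.002], [0.002, -0.003, -1.0]]
contact_force: [1.2, -2.0, -2.8]
opening: 0.0093
```

Request:
play_rows(
  steps="0 0 0.0003 0 0 0.12 1; 0 0 0.0003 0 0 0.12 1; 0 0 0.0003 0 0 0.12 1; 0 0 0.0003 0 0 0.12 1; 0 0 0.0003 0 0 0.12 1",
)

```text
time: 41.57
eef_pos: [0.5388, -0.1028, 0.1026]
tool_rot: [[-0.565, 0.825, -0.004], [0.825, 0.565, -0.003], [-0.0, -0.005, -1.0]]
contact_force: [0.2, -1.8, -3.8]
opening: 0.0094
```

```bash
python3 nut.py
```

```text
t 41.57 pos [0.5388, -0.1028, 0.1026] open 0.0094 F [0.2, -1.8, -3.8] M [-0.23, -0.35, 0.07] q [-0.4, 0.508, 1.592, -0.005, 1.044, -0.999]
z [-0.004 -0.003 -1.   ] yaw 124.4
```

Request:
play_rows(
  steps="0 0 0.0003 0 0 0.1 1; 0 0 0.0003 0 0 0.1 1",
)

```text
time: 41.73
eef_pos: [0.5386, -0.1029, 0.1021]
tool_rot: [[-0.38, 0.925, -0.004], [0.925, 0.38, -0.003], [-0.001, -0.005, -1.0]]
contact_force: [0.5, -2.1, -3.1]
opening: 0.0099
```

```bash
python3 nut.py
```

```text
t 41.73 pos [0.5386, -0.1029, 0.1021] open 0.0099 F [0.5, -2.1, -3.1] M [-0.14, -0.28, 0.09] q [-0.401, 0.508, 1.593, -0.005, 1.043, -0.787]
z [-0.004 -0.003 -1.   ] yaw 112.3
```

Request:
play_rows(
  steps="0 0 0.0002 0 0 0.08 1; 0 0 0.0002 0 0 0.08 1",
)

```text
time: 41.9
eef_pos: [0.5385, -0.103, 0.1019]
tool_rot: [[-0.218, 0.976, -0.005], [0.976, 0.218, -0.003], [-0.002, -0.005, -1.0]]
contact_force: [0.1, -2.0, -1.0]
opening: 0.0092
```

```bash
python3 nut.py
```

```text
t 41.9 pos [0.5385, -0.103, 0.1019] open 0.0092 F [0.1, -2.0, -1.0] M [-0.07, -0.21, 0.19] q [-0.401, 0.509, 1.593, -0.005, 1.043, -0.618]
z [-0.005 -0.003 -1.   ] yaw 102.6
```

Request:
play_rows(
  steps="0 0 0 0 0 0.07 1; 0 0 0 0 0 0.07 1",
)

```text
time: 42.07
eef_pos: [0.5384, -0.103, 0.1019]
tool_rot: [[-0.073, 0.997, -0.005], [0.997, 0.073, -0.003], [-0.003, -0.005, -1.0]]
contact_force: [1.4, -1.7, -4.1]
opening: 0.0094
```

```bash
python3 nut.py
```

```text
t 42.07 pos [0.5384, -0.103, 0.1019] open 0.0094 F [1.4, -1.7, -4.1] M [-0.11, -0.38, 0.35] q [-0.401, 0.509, 1.593, -0.006, 1.043, -0.471]
z [-0.005 -0.003 -1.   ] yaw 94.2
```

Request:
play_rows(
  steps="0 0 0 0 0 0.06 1; 0 0 0 0 0 0.05 1",
)

```text
time: 42.23
eef_pos: [0.5383, -0.1031, 0.1018]
tool_rot: [[0.042, 0.999, -0.005], [0.999, -0.042, -0.003], [-0.004, -0.005, -1.0]]
contact_force: [0.7, -2.0, -4.5]
opening: 0.0091
```

```bash
python3 nut.py
```

```text
t 42.23 pos [0.5383, -0.1031, 0.1018] open 0.0091 F [0.7, -2.0, -4.5] M [-0.11, -0.39, 0.46] q [-0.401, 0.509, 1.593, -0.006, 1.043, -0.355]
z [-0.005 -0.003 -1.   ] yaw 87.6
```

Request:
play_rows(
  steps="0 0 0 0 0 0.05 1; 0 0 0 0 0 0.02 1",
)

```text
time: 42.4
eef_pos: [0.5382, -0.1031, 0.1018]
tool_rot: [[0.115, 0.993, -0.006], [0.993, -0.115, -0.004], [-0.005, -0.005, -1.0]]
contact_force: [1.2, -1.7, -3.8]
opening: 0.0096
```

```bash
python3 nut.py
```

```text
t 42.4 pos [0.5382, -0.1031, 0.1018] open 0.0096 F [1.2, -1.7, -3.8] M [-0.17, -0.39, 0.55] q [-0.4, 0.509, 1.593, -0.007, 1.043, -0.281]
z [-0.006 -0.004 -1.   ] yaw 83.4
```

The torque is 0.55 N m, so the nut is snug. Release, raise, and go look at the knob.

Request:
play_rows(
  steps="0 0 0 0 0 0 0.2; 0 0 0 0 0 0 0.2; 0 0 0 0 0 0 0.2; 0 0 0 0 0 0 0.2; 0 0 0 0 0 0 0.2",
)

```text
time: 42.82
eef_pos: [0.5383, -0.1026, 0.103]
tool_rot: [[0.113, 0.994, -0.005], [0.994, -0.113, -0.003], [-0.004, -0.005, -1.0]]
contact_force: [0.6, 0.0, -1.0]
opening: 0.035
```

Request:
play_rows(
  steps="0 0 -0.015 0 0 0 0.2; 0 0 -0.03 0 0 0 0.2; 0 0 -0.035 0 0 0 0.2; 0 0 -0.035 0 0 0 0.2; 0 0 -0.02 0 0 0 0.2",
)

```text
time: 43.23
eef_pos: [0.5368, -0.1012, 0.2387]
tool_rot: [[0.112, 0.994, -0.016], [0.994, -0.112, 0.002], [-0.0, -0.016, -1.0]]
contact_force: [0.6, -0.8, 0.4]
opening: 0.0353
```

```bash
python3 nut.py; python3 - <<'E'
from h import *
plan([.57,.09,.25],np.radians(30),step=.035,fing=0.2)
E
```

```text
t 43.23 pos [0.5368, -0.1012, 0.2387] open 0.0353 F [0.6, -0.8, 0.4] M [-0.04, -0.06, -0.0] q [-0.399, 0.369, 1.42, -0.005, 1.368, -0.286]
z [-0.016  0.002 -1.   ] yaw 83.6
0.0242 0.0014 -0.0014 -0.0019 0.0009 0.1169 0.2; 0.0242 -0.0014 -0.0014 -0.0019 0.0009 0.1169 0.2; 0.0239 -0.0042 -0.0014 -0.0019 0.0009 0.1169 0.2; 0.0232 -0.007 -0.0014 -0.0019 0.0009 0.1169 0.2; 0.0223 -0.0096 -0.0014 -0.0019 0.0009 0.1169 0.2
0.021 -0.0122 -0.0014 -0.0019 0.0009 0.1169 0.2; 0.0194 -0.0145 -0.0014 -0.0019 0.0009 0.1169 0.2; 0.0176 -0.0167 -0.0014 -0.0019 0.0009 0.1169 0.2
```

Request:
play_rows(
  steps="0.024 0.001 -0.002 -0.002 0.001 0.117 0.2; 0.024 -0.001 -0.002 -0.002 0.001 0.117 0.2; 0.024 -0.004 -0.002 -0.002 0.001 0.117 0.2; 0.023 -0.007 -0.002 -0.002 0.001 0.117 0.2; 0.022 -0.010 -0.002 -0.002 0.001 0.117 0.2",
)

```text
time: 43.65
eef_pos: [0.5597, 0.0175, 0.2562]
tool_rot: [[0.662, 0.749, 0.006], [0.75, -0.662, -0.002], [0.003, 0.006, -1.0]]
contact_force: [-0.4, 1.3, 0.6]
opening: 0.0354
```

Request:
play_rows(
  steps="0.021 -0.012 -0.002 -0.002 0.001 0.117 0.2; 0.019 -0.0145 -0.002 -0.002 0.001 0.117 0.2; 0.0175 -0.0165 -0.002 -0.002 0.001 0.117 0.2; 0 0 0 0 0 0 0.2; 0 0 0 0 0 0 0.2",
)

```text
time: 44.07
eef_pos: [0.5744, 0.0959, 0.2634]
tool_rot: [[0.887, 0.461, 0.014], [0.461, -0.887, -0.004], [0.011, 0.01, -1.0]]
contact_force: [0.1, -0.6, -0.2]
opening: 0.035
```

```bash
python3 nut.py; python3 - <<'E'
from h import *
f=bot.grab_frame("wrist");save(f,"w13.png")
for t,z in(("wing_nut_mid",.106),("knob_mid",.069)): print(t,[(np.round(d["centre"]).tolist(),round(d["p"],2),atz(f,d["centre"],z).round(4).tolist()) for d in bot.pinpoint(t,f)[:2]])
E
```

```text
t 44.07 pos [0.5744, 0.0959, 0.2634] open 0.035 F [0.1, -0.6, -0.2] M [-0.01, 0.02, 0.04] q [-0.034, 0.418, 1.285, -0.003, 1.424, 1.058]
z [ 0.014 -0.004 -1.   ] yaw 27.4
wing_nut_mid []
knob_mid [([355.0, 115.0], 0.56, [0.6607, 0.1045, 0.069])]
```

View pics/w13.png

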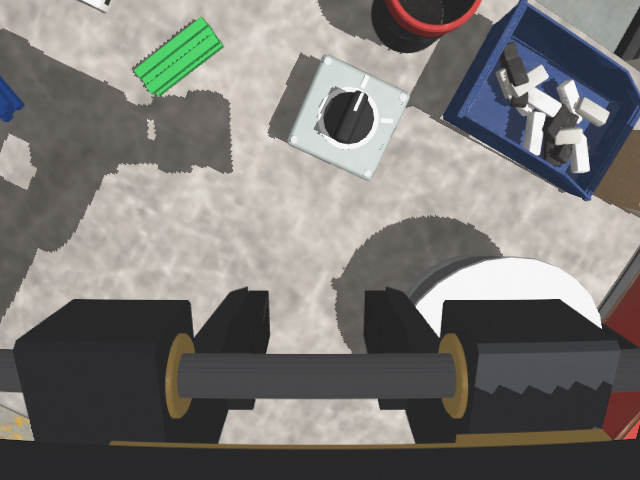

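```bash
python3 - <<'E'
from h import *
f=bot.grab_frame("wrist");save(f,"w14.png",(280,40,420,190),4)
P=[atz(f,p,.045)[:2] for p in((328,55),(408,93),(370,180),(290,140))]
print("c",np.mean(P,0).round(4),[np.linalg.norm(P[i]-P[(i+1)%4]).round(3) for i in range(4)])
d=P[0]+P[1]-P[2]-P[3];print("dir",np.degrees(np.arctan2(d[1],d[0])))
for n in("scene","top"):
    a=bot.grab_frame(n);print(n,[(np.round(d["centre"],1).tolist(),round(d["p"],2),atz(a,d["centre"],.069).round(4).tolist()) for d in bot.pinpoint("knob_mid",a)[:2]])
    if n=="top":pts(a,["wing_nut_mid","lid","lid_grip"])
E
```

```text
c [0.6587 0.1048] [np.float64(0.072), np.float64(0.077), np.float64(0.076), np.float64(0.074)]
dir 3.7257306004201953
scene [([323.5, 215.6], 0.68, [0.6519, 0.1214, 0.069])]
top [([385.7, 185.2], 0.39, [0.66, 0.0972, 0.069])]
wing_nut_mid []
lid [([167.0, 289.0], 0.25)]
lid_grip [([460.0, 248.0], 0.69)]
```

View pics/w14.png

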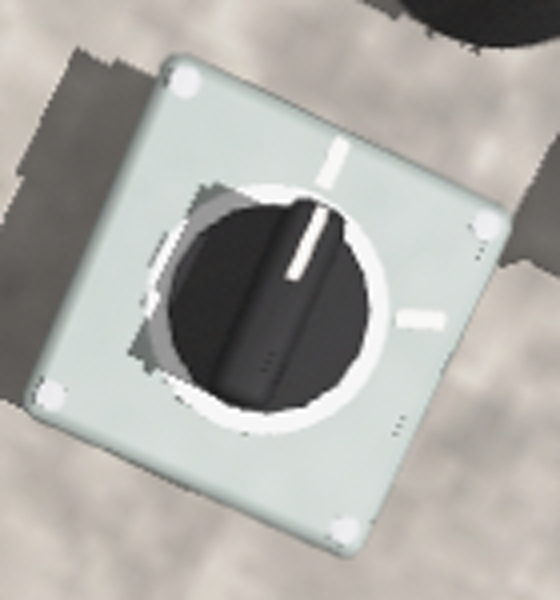

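```bash
python3 - <<'E'
from h import *
f=bot.grab_frame("wrist")
g=lambda x,y,z=.079:atz(f,(x/4+280,y/4+40),z)[:2]
A,B=g(242,390),g(318,205);print("bar c",(A+B)/2,np.linalg.norm(A-B),np.degrees(np.arctan2(*(B-A)[::-1])))
p0,p1=g(295,278),g(321,210);print("pointer",np.degrees(np.arctan2(*(p1-p0)[::-1])))
S=[g(x,y,.045) for x,y in((186,82),(489,225),(346,530),(49,394))];print("screws c",np.mean(S,0)); d=S[0]+S[1]-S[2]-S[3];print(np.degrees(np.arctan2(d[1],d[0])))
print("disc",g(270,305,.052))
plan([.6595,.105,.13],np.radians(3.7),step=.03,fing=0.2)
E
```

```text
bar c [0.65866878 0.10770895] 0.03638990729316515 5.147145594863547
pointer 6.651724004177369
screws c [0.65819179 0.10688388]
2.9652505409035954
disc [0.65878794 0.10736202]
0.0131 0.0048 0.0224 0.0012 -0.0021 0.0685 0.2; 0.0135 0.0039 0.0224 0.0012 -0.0021 0.0685 0.2; 0.0137 0.003 0.0224 0.0012 -0.0021 0.0685 0.2; 0.014 0.0021 0.0223 0.0012 -0.0021 0.0685 0.2; 0.0141 0.0012 0.0223 0.0012 -0.0021 0.0685 0.2
0.0142 0.0002 0.0223 0.0012 -0.0021 0.0685 0.2
```

Request:
play_rows(
  steps="0.013 0.004 0.0225 0.001 -0.002 0.068 0.2; 0.0135 0.003 0.0225 0.001 -0.002 0.068 0.2; 0.0135 0.002 0.0225 0.001 -0.002 0.068 0.2; 0.0135 0.001 0.022 0.001 -0.002 0.068 0.2; 0.0135 0 0.022 0.001 -0.002 0.068 0.2",
)

```text
time: 45.08
eef_pos: [0.6465, 0.1077, 0.1557]
tool_rot: [[0.992, 0.122, 0.015], [0.122, -0.992, -0.002], [0.015, 0.004, -1.0]]
contact_force: [0.3, -0.3, -0.2]
opening: 0.035
```

Request:
play_rows(
  steps="0.0135 0 0.02 0.001 -0.002 0.068 0.2; 0 0 0 0 0 0 0.2",
)

```text
time: 45.25
eef_pos: [0.6603, 0.1094, 0.1295]
tool_rot: [[0.999, 0.049, 0.006], [0.049, -0.999, -0.001], [0.006, 0.001, -1.0]]
contact_force: [-0.7, -0.4, -1.7]
opening: 0.0348
```

```bash
sed 's/\[.5393,-.1013,/[.6588,.107,/' nut.py > knob.py; python3 knob.py .059 4 .018 0.2
```

```text
t 45.25 pos [0.6603, 0.1094, 0.1295] open 0.0348 F [-0.7, -0.4, -1.7] M [0.03, 0.11, 0.05] q [-0.01, 0.719, 1.15, -0.001, 1.266, 1.512]
z [ 0.006 -0.001 -1.   ] yaw 2.8
-0.0005 0.0006 0.0176 0.0004 -0.0015 -0.0053 0.2; -0.0005 0.0006 0.0176 0.0004 -0.0015 -0.0053 0.2; -0.0005 0.0006 0.0176 0.0004 -0.0015 -0.0053 0.2; -0.0004 0.0006 0.0176 0.0004 -0.0015 -0.0053 0.2
```

Request:
play_rows(
  steps="-0.0005 0.0005 0.0175 0 -0.0015 -0.005 0.2; -0.0005 0.0005 0.0175 0 -0.0015 -0.005 0.2; -0.0005 0.0005 0.0175 0 -0.0015 -0.005 0.2; -0.0005 0.0005 0.0145 0 -0.0015 -0.005 0.2",
)

```text
time: 45.58
eef_pos: [0.66, 0.1071, 0.0655]
tool_rot: [[0.997, 0.078, 0.007], [0.078, -0.997, -0.002], [0.007, 0.002, -1.0]]
contact_force: [0.4, 0.9, -0.6]
opening: 0.0349
```

```bash
python3 knob.py .059 4 .018 0.2
```

```text
t 45.58 pos [0.66, 0.1071, 0.0655] open 0.0349 F [0.4, 0.9, -0.6] M [0.02, 0.06, -0.01] q [-0.013, 0.785, 1.208, -0.002, 1.142, 1.48]
z [ 0.007 -0.002 -1.   ] yaw 4.5
-0.0013 0 0.0065 0.0022 -0.0067 0.008 0.2
```

Request:
play_rows(
  steps="-0.001 0 0.005 0 -0.003 0 1; 0 0 0.001 0 -0.001 0 1; 0 0 0.0005 0 -0.001 0 1; 0 0 0.0005 0 -0.001 0 1; 0 0 0 0 0 0 1",
  force=40,
)

```text
time: 46.0
eef_pos: [0.6579, 0.1069, 0.0597]
tool_rot: [[0.997, 0.082, -0.0], [0.082, -0.997, -0.002], [-0.0, 0.002, -1.0]]
contact_force: [3.8, 0.3, -12.7]
opening: 0.0117
```

```bash
python3 knob.py
```

```text
t 46.0 pos [0.6579, 0.1069, 0.0597] open 0.0117 F [3.8, 0.3, -12.7] M [0.07, -0.51, -0.25] q [-0.014, 0.791, 1.213, -0.002, 1.138, 1.476]
z [-0.    -0.002 -1.   ] yaw 4.7
```

Request:
play_rows(
  steps="0 0 0 0 0 0.11 1; 0 0 0 0 0 0.11 1; 0 0 0 0 0 0.11 1; 0 0 0 0 0 0.11 1; 0 0 0 0 0 0.11 1",
)

```text
time: 46.42
eef_pos: [0.6577, 0.1062, 0.0596]
tool_rot: [[0.884, -0.467, -0.0], [-0.467, -0.884, -0.004], [0.001, 0.004, -1.0]]
contact_force: [0.1, -0.6, -6.7]
opening: 0.0116
```

```bash
python3 knob.py
```

```text
t 46.42 pos [0.6577, 0.1062, 0.0596] open 0.0116 F [0.1, -0.6, -6.7] M [-0.04, -0.09, 0.08] q [-0.014, 0.791, 1.214, -0.004, 1.137, 2.044]
z [-0.    -0.004 -1.   ] yaw 332.2
```

Request:
play_rows(
  steps="0 0 0 0 0 0.11 1; 0 0 0 0 0 0.11 1; 0 0 0 0 0 0.11 1; 0 0 0 0 0 0.11 1; 0 0 0 0 0 0.08 1",
)

```text
time: 46.83
eef_pos: [0.6573, 0.1058, 0.0596]
tool_rot: [[0.512, -0.859, -0.002], [-0.859, -0.512, -0.004], [0.003, 0.004, -1.0]]
contact_force: [1.2, -0.2, -5.4]
opening: 0.0114
```

```bash
python3 knob.py
```

```text
t 46.83 pos [0.6573, 0.1058, 0.0596] open 0.0114 F [1.2, -0.2, -5.4] M [0.14, -0.17, -0.16] q [-0.014, 0.79, 1.215, -0.005, 1.138, 2.592]
z [-0.002 -0.004 -1.   ] yaw 300.8
```

Turned 1.11 rad, past the detent. Release and back off.

Request:
play_rows(
  steps="0 0 0 0 0 0 0.2; 0 0 0 0 0 0 0.2; 0 0 0 0 0 0 0.2; 0 0 0 0 0 0 0.2; 0 0 0 0 0 0 0.2",
)

```text
time: 47.25
eef_pos: [0.6585, 0.1059, 0.0629]
tool_rot: [[0.517, -0.856, 0.003], [-0.856, -0.517, -0.004], [0.005, -0.0, -1.0]]
contact_force: [-0.2, -0.3, 0.1]
opening: 0.0355
```

Request:
play_rows(
  steps="0 0 -0.015 0 0 0 0.2; 0 0 -0.03 0 0 0 0.2; 0 0 -0.035 0 0 0 0.2; 0 0 -0.035 0 0 0 0.2; 0 0 -0.035 0 0 0 0.2",
)

```text
time: 47.67
eef_pos: [0.6552, 0.1065, 0.2107]
tool_rot: [[0.522, -0.853, -0.012], [-0.853, -0.521, -0.004], [-0.003, 0.013, -1.0]]
contact_force: [0.1, 0.3, 0.1]
opening: 0.0354
```

```bash
python3 - <<'E'
from h import *
st()
plan([.45,.0,.32],np.radians(0),step=.035,fing=0.2)
E
```

```text
t 47.67 pos [0.6552, 0.1065, 0.2107] open 0.0354 F [0.1, 0.3, 0.1] M [0.08, -0.02, -0.0] q [-0.013, 0.656, 1.046, -0.004, 1.452, 2.58]
-0.0018 0.0258 -0.0118 0.0011 0.001 -0.1136 0.2; -0.0047 0.0254 -0.0118 0.0011 0.001 -0.1136 0.2; -0.0076 0.0247 -0.0119 0.0011 0.001 -0.1136 0.2; -0.0103 0.0237 -0.0119 0.0011 0.001 -0.1136 0.2; -0.0129 0.0223 -0.012 0.0011 0.001 -0.1136 0.2
-0.0153 0.0207 -0.012 0.0011 0.001 -0.1136 0.2; -0.0176 0.0188 -0.012 0.0011 0.001 -0.1136 0.2; -0.0196 0.0167 -0.0121 0.0011 0.001 -0.1136 0.2; -0.0213 0.0144 -0.0121 0.0011 0.001 -0.1136 0.2
```

Request:
play_rows(
  steps="-0.002 0.026 -0.012 0.001 0.001 -0.114 0.2; -0.005 0.0255 -0.012 0.001 0.001 -0.114 0.2; -0.0075 0.025 -0.012 0.001 0.001 -0.114 0.2; -0.010 0.024 -0.012 0.001 0.001 -0.114 0.2; -0.013 0.022 -0.012 0.001 0.001 -0.114 0.2",
)

```text
time: 48.08
eef_pos: [0.5406, 0.0459, 0.2812]
tool_rot: [[0.912, -0.409, 0.011], [-0.409, -0.912, -0.004], [0.012, -0.001, -1.0]]
contact_force: [0.1, -0.4, -0.3]
opening: 0.0353
```

Request:
play_rows(
  steps="-0.015 0.0205 -0.012 0.001 0.001 -0.114 0.2; -0.0175 0.019 -0.012 0.001 0.001 -0.114 0.2; -0.0195 0.0165 -0.012 0.001 0.001 -0.114 0.2; -0.021 0.0145 -0.012 0.001 0.001 -0.114 0.2; 0 0 0 0 0 0 0.2",
)

```text
time: 48.5
eef_pos: [0.4444, -0.0082, 0.3345]
tool_rot: [[0.997, 0.07, 0.024], [0.07, -0.998, -0.004], [0.024, 0.006, -1.0]]
contact_force: [0.7, -0.1, 1.0]
opening: 0.0351
```

```bash
python3 - <<'E'
from h import *
st()
f=bot.grab_frame("wrist");save(f,"w15.png")
b=bot.grab_frame("top");save(b,"top15.png")
for t,z in(("wing_nut_mid",.106),("knob_mid",.069),("lid",.079),("lid_grip",.129)): print(t,[(np.round(d["centre"]).tolist(),round(d["p"],2),atz(f,d["centre"],z).round(4).tolist()) for d in bot.pinpoint(t,f)[:2]])
for t in ["profile_offcut","masking_tape","black_tape","driver"]: print(t,[np.round(d["centre"]).tolist() for d in bot.pinpoint(t,b)[:1]])
E
```

```text
t 48.5 pos [0.4444, -0.0082, 0.3345] open 0.0351 F [0.7, -0.1, 1.0] M [0.04, 0.06, -0.03] q [-0.285, 0.063, 1.554, 0.003, 1.501, 1.215]
wing_nut_mid [([432.0, 111.0], 0.58, [0.5401, -0.1013, 0.106])]
knob_mid []
lid [([423.0, 115.0], 0.71, [0.539, -0.1011, 0.079]), ([432.0, 112.0], 0.2, [0.5417, -0.1089, 0.079])]
lid_grip [([368.0, 126.0], 0.72, [0.5227, -0.0451, 0.129])]
profile_offcut [[240.0, 193.0]]
masking_tape [[167.0, 288.0]]
black_tape [[186.0, 222.0]]
driver [[185.0, 224.0]]
```

View pics/w15.png

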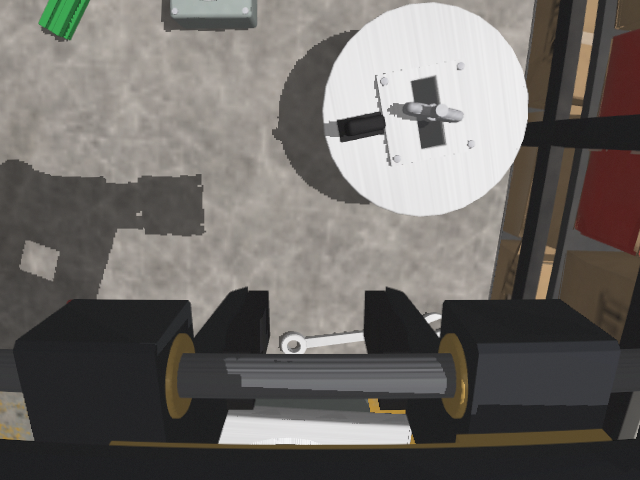

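```bash
python3 - <<'E'
from h import *
f=bot.grab_frame("wrist")
A,B=[atz(f,p,.119)[:2] for p in((408,107),(461,116))];print("blade yaw",np.degrees(np.arctan2(*(A-B)[::-1])),np.linalg.norm(A-B))
a=cv2.imread("pics/top0.png",0).astype(int);b=cv2.imread("pics/top15.png",0).astype(int)
for n,(x0,y0,x1,y1) in dict(offcut=(200,182,282,204),tape=(140,262,190,310),black=(170,210,202,240),driver=(245,142,322,168),blue=(218,230,260,258),green=(295,182,325,218)).items():
    d=abs(a-b)[y0:y1,x0:x1];print(n,d.mean().round(1),(d>40).sum())
print(a[176:202:1,370:396]); print(b[176:202,370:396])
E
```

```text
blade yaw 85.28399823369978 0.04463732510126044
offcut 6.0 0
tape 6.2 0
black 4.7 0
driver 6.2 0
blue 5.5 0
green 5.9 0
[[177 177 178 179 180 180 181 185 198 211 208 191 178 171 173 178 180 181
  182 181 181 180 181 182 183 183]
 [177 178 178 180 181 185 188 187 184 184 182 181 170 156 164 178 182 183
  182 180 181 181 181 182 184 182]
 [178 178 180 181 188 196 204 197 172 140 139 162 157 137 156 184 192 187
  183 181 181 181 182 182 183 183]
 [177 177 178 183 196 210 214 197 155 103 106 145 142 122 152 194 208 200
  189 182 182 182 183 184 184 183]
 [168 163 163 170 186 196 185 151 105  65  88 133 136 112 133 183 209 211
  201 190 185 183 184 185 186 184]
 [143 129 128 129 135 133 111  76  45  38  78 125 129  98  93 134 175 200
  207 202 191 187 189 195 200 198]
 [117 103 100  90  75  58  42  27  20  28  68 110 118  89  63  74 112 158
  195 208 203 199 205 216 220 212]
 [109  96  88  65  41  26  19  16  14  24  56  93 107  83  53  44  62 108
  165 203 212 214 221 226 222 208]
 [116  98  77  49  27  19  18  14  16  21  43  68  76  62  44  36  42  69
  129 185 213 217 216 212 202 191]
[... 3989 characters left out ...]
72 114 167
  210 224 216 202 194 193 193 192]
 [182 185 189 174 142 103  75  62  57  55  51  51  59  70  98 140 182 212
  225 222 207 197 195 194 194 194]
 [187 187 190 189 177 156 137 128 126 119 108 109 128 150 178 207 224 225
  218 207 198 195 194 196 195 195]
 [189 189 188 186 185 185 186 194 201 196 187 188 205 220 227 230 228 218
  204 197 195 195 195 195 195 195]
 [190 190 189 184 179 183 197 214 224 226 225 227 230 231 230 225 216 203
  196 194 193 196 195 196 195 196]
 [190 190 190 188 184 185 192 202 210 214 219 223 222 218 211 206 200 195
  194 194 194 194 194 195 195 195]
 [192 191 192 191 190 190 191 192 195 198 201 204 202 199 196 194 193 195
  194 194 193 194 193 194 195 198]]
```

```bash
python3 -c "
from h import *
st(); print(bot.finish_job())"
```

```text
t 49.05 pos [0.4465, -0.0068, 0.3312] open 0.0358 F [0.8, -1.8, -0.4] M [0.03, 0.04, 0.04] q [-0.281, 0.072, 1.552, 0.003, 1.499, 1.226]
the job is handed in; nothing more can be done
None
```

The job is done and handed in at 49 s, with the gripper open and clear of everything.

- **Pieces:** There were two silvery pieces, and I put both in the bowl. The last look before the lid went on showed them lying flat, one on each side of the nut.
- **Lid:** It went over the wing nut and seated, with its origin at 79 mm as expected. The square of screws on the lid measured the same on all four sides, so it sits level.
- **Wing nut:** I turned it about 5.07 rad clockwise in two grasps, to 0.55 N m.
- **Knob:** I turned it about 1.1 rad clockwise, past the detent, and let go. The pointer in the top picture has moved from its start position towards the second mark. I judged that from pixel values, because my picture views were used up.
- **Bystanders:** Comparing the first and last top pictures shows no change around the offcut, both tapes and the screwdriver.

**Failed or disagreeing checks:**
- The first grasp of the first piece missed because the arm drifted upwards; the retry worked.
- The first piece's lowering into the bowl met a light 8 N touch, so I raised the tool before releasing.
- Two rim fits for the bowl's centre were about 1 cm apart, so I used the networks' estimate instead, and the lid fitted there.
- In the last check the network put the screwdriver at the black tape's position; the picture comparison shows it unmoved.

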